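# Clamp a spark plug in the gapping vice

## Robot

A 6-joint arm with a two-finger parallel gripper is mounted at the origin on a cart in front of the work surface, level with it; the furniture and walls round the work are solid. World frame = base frame: x ahead of the robot, y to its left, z up, the work surface at z = 0. Lengths are in m, angles in rad, forces in N, time in s.
With the tool pointing down it reaches from about 0.35 to 0.85 m from the base axis. Payload 8.1 kg.
Tool frame: the origin (TCP) lies at the very end of the fingers, on their centre line; the grasp point (between the pads) lies 19 mm behind it (robot.pinch_z is the distance from the TCP to the grasp point, in m); x points along the fingers, z is the direction in which the jaws open and shut, and the axes are right-handed (so a half turn about x gives the same grasp; the last joint's range is limited). The gripper opens to 93 mm and grips with 3 to 60 N. Pads are 15 mm wide; open, the fingers measure 128 mm over their backs; the gripper's body (75 mm by 188 mm) begins 65 mm behind the grasp point.
Start: joints at [-1.223, 0.13, 1.488, -0, 1.523, -0.085], TCP at [0.252, -0.545, 0.188] pointing down, gripper open.
Joint ranges: [-2.96, 2.96], [-0.89, 2.26], [0.02, 2.5], [-1.34, 4.48], [0, 2.73], [-2.66, 2.66]. Speed limits (rad/s): [2.39, 2.39, 2.79, 3.14, 3.14, 3.14].

## Interface

Orientations are given as a rotation vector (axis times angle).
In Python, from plant import robot, optics, ticket gives the robot as it stands.
- The arm moves only by the tool jog_arm, never from a script. Its argument "targets" is a list of rows, each a list of 7 numbers: the shift along the tool's x, y, z in cm, then the turn, a rotation vector about the tool's x, y, z in degrees, then the closure, from 0 (fully open) to 1 (shut). In form: [[dx, dy, dz, ax, ay, az, grip], ...]. A call has 1 to 5 rows; each row is the pose to reach, as a shift and turn from the pose measured when the call began, along the tool's axes at that moment; what a row does not reach only later rows make up. A row lasts 1/8 s, in which the tool goes at most 62.5 mm and 10.7 degrees, less where a joint would pass 70% of its speed; a pose out of reach is approached as far as the arm can. A call with a gripper value outside its range is refused whole. The fingers move at their own pace and stop on an object; "squeeze" is the grip in N (left out, the last holds). Time passes only in rows, so rows that repeat a pose let the fingers close. It gives the time, the measured TCP pose, the force and the opening at its end, in the units of the state.
- robot.read_state(): the state, without advancing time (a new reading comes with each control period).
- optics.read_camera(name): name is "scene" or "side" or "wrist"; returns a dict with "frame" (420x560x3 uint8, red, green, blue), "vertical_fov" (degrees; the focal length in pixels is half the picture's height over the tangent of half this angle, whatever the lens; pixels are square), "cx", "cy" (the principal point, pixels), "R" (3x3) and "t" (3): a world point X has camera coordinates R X + t. Camera axes: x right, y down, z forward; pixel columns grow to the right and rows downward; lengths in m; the calibration is good to about 2 mm. A picture is of the moment at which its call begins. There is no depth.
- ticket.close_job(): hands the job in, once; it reports no verdict.
The state is a dict: "t": time; "q": joint angles; "dq": joint speeds; "joint_torque": joint torques, N m; "tool_pos": TCP position; "orientation": TCP orientation; "force": force on the tool from outside, world axes, zero at the start; "wrist_torque": the same for the moment, N m; "opening": finger opening in m.
Only numpy, scipy, OpenCV 4.12 (cv2) and the standard library are available. Lean on these libraries where they do the work, as an engineer would, in place of code of your own. Each camera call takes 0.05 s, during which the arm holds its last target.

## Task

Clamp the spark plug in the blue sloping vice so that its gap can be set: lay its hexagon between the two jaws with the electrode end pointing to the front of the bench, let go of it, and then turn the black knob clockwise until the sprung jaw snaps shut on the plug, and leave it shut. Leave the feeler gauge, the brush and the dish where they are.

Things in the scene. Friction and masses are not known exactly. Their poses are not given: they have to be found in the camera images.
- plug_vice: Spark-plug vice, fixed to the bench: blue stand, 170 (x) x 112 (y) mm, its deck sloping up along x at 27 degrees (low edge 18 mm high, top edge 107 mm). It faces about left: x points roughly to the robot's right, y roughly ahead. Origin on the bench under its middle. Up the deck: fixed jaw, anvil, sprung jaw in a low guide, then a square aluminium cover plate (hiding a cam) with a black knob.
- nest (a point): Where the middle of the plug's hexagon belongs, 9 mm above the steel anvil (20 x 20 mm), 21 mm off the deck. Axes: x up the slope, y along the clamped plug (insulator to +y, electrode to -y), z square off the deck, 27 degrees from vertical. Fixed jaw's face at x = -10.4 mm; both jaws span y = -7 to 7 mm and reach z = 7 mm. On the +y side foot and guide end at y = 23 mm, 5 mm below z = 0.
- jaw_face (a point): Middle of the sprung jaw's brass face; with the jaw open it stands 16 mm up the slope from the nest, so the gap between the jaws is 26.5 mm. Axes as the nest's.
- knob_grip (a point): Centre of the round black fluted knob (44 mm across, 26 mm along its axis, red cap), 98 mm up the slope from the nest. z = knob's axis, out of the deck, 27 degrees from vertical; x, y as the nest's. Cover plate and screws lie below z = -21 mm. Clockwise (looking down on the knob) closes the jaw. The flutes tell nothing of where the cam's notch is.
- clamp_jaw (a joint): Travel of the sprung jaw to the fixed jaw, m: 0 to 0.0015 open, about 0.007 shut on the plug, 0.009 shut empty; spring 9 to 11 N. After 0.4 to 2.3 rad of turning (0.1 to 0.3 N m; the knob stays where left) the cam's notch comes: it tugs the knob on (0.3 to 0.7 N m), the jaw drops within 0.2 rad, then come 0.3 rad of free play; turned further, or back (0.5 N m), the cam reopens the jaw.
- plug: Spark plug, 74 mm long, 45 g, lying on a flat of its hexagon. Origin: its underside at mid-length; y along it, z up, axis at z = 9 mm. White insulator, 12 mm thick, y = 12 to 37 mm: hold it here, clear of the jaws. Hexagon y = -9 to 11 mm, 18 mm across flats (upright), 21 mm across corners (in x). Thread, 14 mm thick, y = -30 to -9 mm; electrode end y = -37 mm.
- plug_hex (a point): Middle of the plug's hexagon, on the plug's axis. Axes as the plug's.
- plug_tip (a point): Point at the plug's electrode end, on its axis, 35 mm from the hexagon's middle.
- feeler: Feeler gauge, 22 x 95 x 10 mm, lying along its y axis; leave alone. Origin: middle of its underside.
- brush: Wooden parts brush, 38 x 193 x 16 mm, along its y axis; leave alone. Origin: middle of its underside.
- dish: Round magnetic dish with bolts, 98 mm across, 27 mm high; leave alone. Origin: middle of its underside.
Mind the look-alikes: they are no part of the job. Leave any orange, pink or purple look-alike of the plug alone.

How it is judged:
By the outcome, as a careful person would: the job done as asked, in the order asked, and still so for the second after the job is handed in, with the robot touching nothing.
It also fails if it takes over 61 s, if anything falls off the work surface, if the arm or the gripper's body presses on something with over 40 N, if the wrist force passes 120 N, or if a joint passes its speed limit or range.

## Working session

There is one attempt and no reset: what is moved stays moved. The work goes in short steps, Python scripts to look and compute and a tool call to move; the robot and the scene stay as the last step left them, time stands still between calls to the robot, and variables do not carry over. Pictures are saved under pics/ and viewed, and the job is handed in when it is done.

Besides the shell and the picture viewer there is one more tool, called after ">>>" in YAML: its name, and indented under it one key for each argument. jog_arm: Moves the arm, as the interface text tells. Its arguments: {"type":"object","properties":{"targets":{"type":"array"},"squeeze":{"type":"number"}},"required":["targets"]}

```bash
mkdir -p pics; ls; cat > h.py <<'E'
import sys; sys.path.insert(0,'.')
import numpy as np, cv2
from plant import robot, optics, ticket
from scipy.spatial.transform import Rotation as Rn
def cam(n,save=None):
    c=optics.read_camera(n)
    if save: cv2.imwrite('pics/'+save,c['frame'][:,:,::-1])
    c['f']=210/np.tan(np.radians(c['vertical_fov'])/2)
    return c
def proj(c,X):
    p=(np.asarray(c['R'])@np.asarray(X,float).T).T+np.asarray(c['t'])
    p=np.atleast_2d(p)
    return np.c_[c['f']*p[:,0]/p[:,2]+c['cx'],c['f']*p[:,1]/p[:,2]+c['cy']]
def onz(c,uv,z):
    R=np.asarray(c['R']);o=-R.T@np.asarray(c['t'])
    d=R.T@np.array([(uv[0]-c['cx'])/c['f'],(uv[1]-c['cy'])/c['f'],1])
    return o+d*(z-o[2])/d[2]
E
python3 - <<'E'
from h import *
for n in ['scene','side','wrist']:
    c=cam(n,n+'0.png'); print(n,c['f'],c['cx'],c['cy'],-np.array(c['R']).T@c['t'], {k:v for k,v in c.items() if k not in('frame','R','t')})
print(robot.read_state(), robot.pinch_z)
E
```

```text
pics
scene 425.25437492796476 288.9227225729253 210.54401599915957 [-0.05593336  0.87454992  0.76618928] {'vertical_fov': 52.56235400880258, 'cx': 288.9227225729253, 'cy': 210.54401599915957, 'f': np.float64(425.25437492796476)}
side 401.3425249320329 277.5734714875301 207.76569753785935 [0.46099649 0.86537075 0.640289  ] {'vertical_fov': 55.24107190200255, 'cx': 277.5734714875301, 'cy': 207.76569753785935, 'f': np.float64(401.3425249320329)}
wrist 347.13918935195807 282.0307963289436 212.11108165857792 [ 0.32180855 -0.51254807  0.38247899] {'vertical_fov': 62.343234257504044, 'cx': 282.0307963289436, 'cy': 212.11108165857792, 'f': np.float64(347.13918935195807)}
{'t': 0.15, 'q': array([-1.22343480e+00,  1.30976592e-01,  1.48901904e+00, -6.98145829e-07,
        1.52298052e+00, -8.54134345e-02]), 'dq': array([ 0.0007931 , -0.00206146, -0.00333825,  0.00115043,  0.00373122,
        0.00238057]), 'joint_torque': array([ 9.56445001e-04, -5.60475898e+01, -4.92334235e+01,  7.68575817e-02,
        3.05960805e-02, -8.50408810e-05]), 'tool_pos': array([ 0.2514878 , -0.54423594,  0.18744061]), 'orientation': array([ 0.88561961,  1.38452428, -0.88423738]), 'force': array([-0.12207372,  0.39253035, -0.10378149]), 'wrist_torque': array([0.04127664, 0.02771075, 0.02093443]), 'opening': 0.09342953663524013} 0.0188
```

View pics/scene0.png

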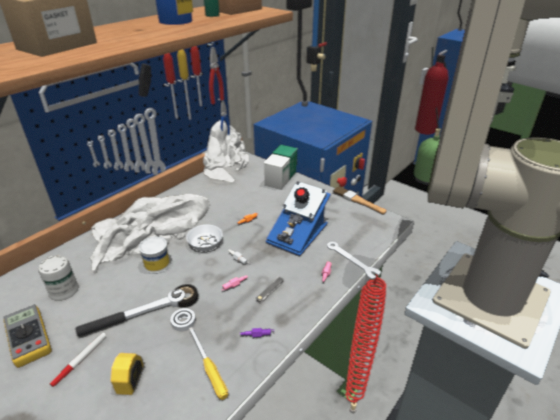

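View pics/side0.png

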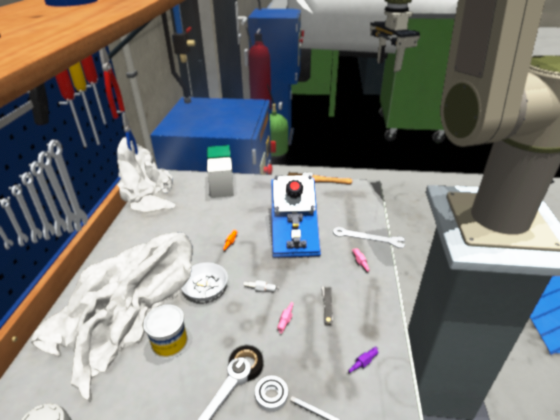

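View pics/wrist0.png

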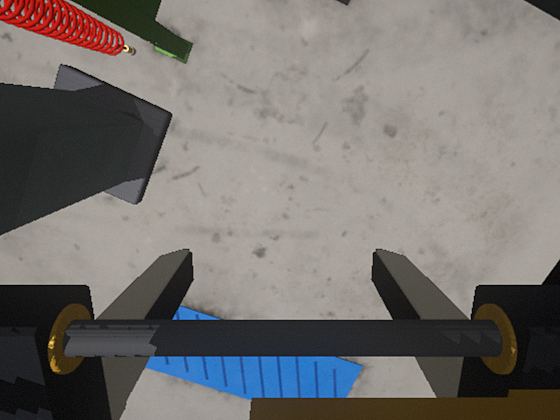

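```bash
python3 - <<'E'
from h import *
s=cv2.imread('pics/side0.png'); a=cv2.resize(s[160:310,220:340],None,fx=4,fy=4,interpolation=cv2.INTER_CUBIC)
cv2.imwrite('pics/sidecrop.png',a)
s=cv2.imread('pics/scene0.png'); a=cv2.resize(s[170:290,210:340],None,fx=5,fy=5,interpolation=cv2.INTER_CUBIC)
cv2.imwrite('pics/scenecrop.png',a)
c=cam('side');d=cam('scene')
for z in (0,.009): print(onz(c,(247,285.5),z),onz(c,(274,287.5),z),onz(d,(230,250),z),onz(d,(246,263),z))
E
```

```text
[0.60167297 0.28379235 0.        ] [0.54354228 0.28366218 0.        ] [ 6.12471559e-01  2.79925459e-01 -1.11022302e-16] [5.42971758e-01 2.90250420e-01 1.11022302e-16]
[0.5996956 0.2919671 0.009    ] [0.542382   0.29183876 0.009     ] [0.60462018 0.28691018 0.009     ] [0.53593675 0.29711386 0.009     ]
```

View pics/sidecrop.png

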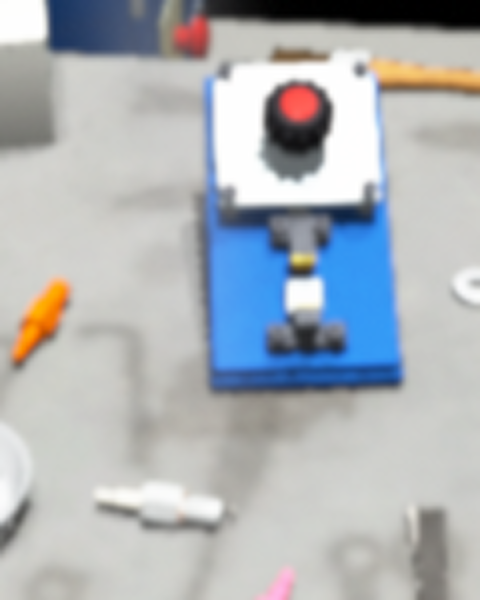

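View pics/scenecrop.png

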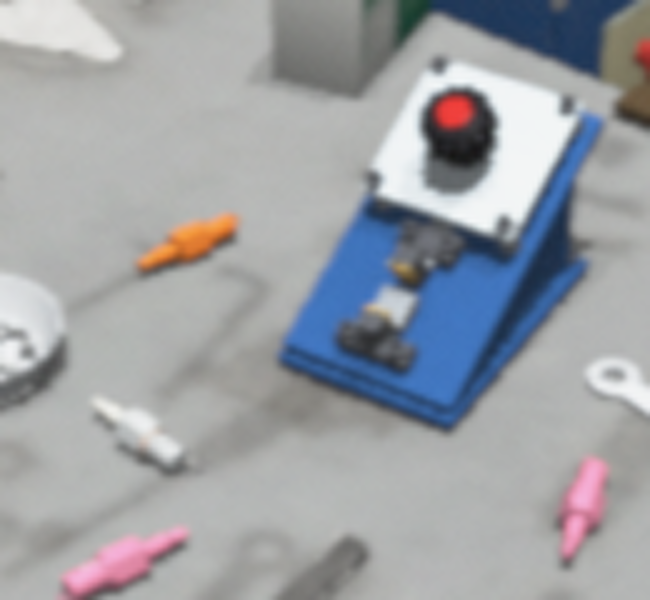

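```bash
cat >> h.py <<'E'
def ray(c,uv):
    R=np.asarray(c['R']);o=-R.T@np.asarray(c['t'])
    d=R.T@np.array([(uv[0]-c['cx'])/c['f'],(uv[1]-c['cy'])/c['f'],1]); return o,d/np.linalg.norm(d)
def tri(*cu):
    A=np.zeros((3,3));b=np.zeros(3)
    for c,uv in cu:
        o,d=ray(c,uv);P=np.eye(3)-np.outer(d,d);A+=P;b+=P@o
    x=np.linalg.solve(A,b)
    return x,[np.linalg.norm(np.cross(x-ray(c,u)[0],ray(c,u)[1])) for c,u in cu]
E
python3 - <<'E'
from h import *
c=cam('side');d=cam('scene')
S=lambda u,v:(220+(u+.5)/4-.5,160+(v+.5)/4-.5)
T=lambda u,v:(210+(u+.5)/5-.5,170+(v+.5)/5-.5)
for n,a,b in [('cap',S(300,103),T(457,112)),('anvil',S(304,298),T(392,307)),('hex',S(161,503),T(138,430)),('instip',S(98,494),T(97,402)),('thr',S(232,515),T(192,464)),('frontL',S(213,372),T(285,352)),('frontR',S(400,372),T(447,422)),('plateUL',S(220,66),T(440,63)),('plateUR',S(365,62),T(570,105))]:
    print(n,*tri((c,a),(d,b)))
E
```

```text
cap [0.51619674 0.09226541 0.13535511] [np.float64(0.0005040300128320378), np.float64(0.0005040300128319503)]
anvil [0.50771435 0.15775809 0.0447286 ] [np.float64(0.000503329042581523), np.float64(0.0005033290425816605)]
hex [0.57209072 0.29209676 0.01158382] [np.float64(0.0006242263279846649), np.float64(0.0006242263279847528)]
instip [0.60634734 0.28837805 0.01025337] [np.float64(0.0009754060884695697), np.float64(0.0009754060884695223)]
thr [0.5349024  0.29097348 0.0068199 ] [np.float64(0.00041005619960099703), np.float64(0.0004100561996012186)]
frontL [0.5569708  0.19024887 0.01010274] [np.float64(0.002338956381626583), np.float64(0.0023389563816264905)]
frontR [0.4502711  0.18112064 0.01158854] [np.float64(0.0021557672507758335), np.float64(0.0021557672507758773)]
plateUL [0.568958   0.03795483 0.12182481] [np.float64(0.002268219635514335), np.float64(0.00226821963551432)]
plateUR [0.48105047 0.03412098 0.12733621] [np.float64(0.0021644191238360173), np.float64(0.0021644191238359392)]
```

```bash
cat >> h.py <<'E'
def pose():
    s=robot.read_state(); return np.array(s['tool_pos']),Rn.from_rotvec(s['orientation']),s
def rel(p,R):
    p0,R0,_=pose(); d=R0.inv().apply(np.asarray(p)-p0)*100; r=np.degrees((R0.inv()*R).as_rotvec())
    return np.round(d,2),np.round(r,2)
def cols(xd,zd):
    x=np.array(xd,float);x/=np.linalg.norm(x);z=np.array(zd,float);z-=x*(z@x);z/=np.linalg.norm(z)
    return Rn.from_matrix(np.c_[x,np.cross(z,x),z])
E
python3 - <<'E'
from h import *
p,R,s=pose();print(p);print(R.as_matrix().round(3))
w=cam('wrist');Rw=np.array(w['R']);o=-Rw.T@w['t'];print('cam in tool',R.inv().apply(o-p),'cam axes in tool\n',(R.as_matrix().T@Rw.T).round(3))
for zs in (1,-1):
    print(zs,rel([.50,.20,.30],cols([0,0,-1],[0,zs,0])))
E
```

```text
[ 0.2516058  -0.54454317  0.18797001]
[[-0.     0.908  0.419]
 [ 0.     0.419 -0.908]
 [-1.     0.    -0.   ]]
cam in tool [-0.19519424  0.07714051  0.00049642] cam axes in tool
 [[ 0.    -0.273  0.962]
 [ 0.    -0.962 -0.273]
 [ 1.     0.    -0.   ]]
1 (array([-11.17,  53.78, -57.18]), array([-1.552e+02, -0.000e+00, -2.000e-02]))
-1 (array([-11.17,  53.78, -57.18]), array([ 2.48e+01, -1.00e-02,  0.00e+00]))
```

```bash
python3 - <<'E'
from h import *
print(rel([.43,.19,.28],cols([0,0,-1],[0,1,0])))
E
```

```text
(array([ -9.17,  47.  , -59.21]), array([-1.552e+02, -0.000e+00, -2.000e-02]))
```

>>> jog_arm:
  targets:
    - [-9, 5, -5, -15, 0, 0, 0.3]
    - [-9, 20, -25, -60, 0, 0, 0.3]
    - [-9, 35, -40, -90, 0, 0, 0.3]
    - [-9, 48, -59, -155, 0, 0, 0.3]
    - [-9, 48, -59, -155, 0, 0, 0.3]

```text
t: 1.02
tool_pos: [0.3267, -0.2653, 0.2569]
orientation: [0.153, 1.565, -0.153]
force: [0.8, 0.3, 0.2]
opening: 0.0651
```

```bash
python3 - <<'E'
from h import *
p,R,s=pose();print(s['t'],p,s['q'],s['force']);print(R.as_matrix().round(2))
print(rel([.43,.19,.28],cols([0,0,-1],[0,1,0])))
E
```

```text
1.025 [ 0.32673434 -0.26533442  0.25687805] [-8.04341007e-01 -3.87045441e-01  1.83829766e+00  3.42163561e-04
  1.68965440e+00 -6.09482890e-01] [0.81504317 0.28749334 0.2426478 ]
[[ 0.    0.19  0.98]
 [-0.    0.98 -0.19]
 [-1.   -0.    0.  ]]
(array([-2.32, 46.67,  1.32]), array([-1.0116e+02,  3.0000e-02,  4.0000e-02]))
```

>>> jog_arm:
  targets:
    - [-2.3, 46.7, 1.3, -101, 0, 0, 0.3]
    - [-2.3, 46.7, 1.3, -101, 0, 0, 0.3]
    - [-2.3, 46.7, 1.3, -101, 0, 0, 0.3]
    - [-2.3, 46.7, 1.3, -101, 0, 0, 0.3]
    - [-2.3, 46.7, 1.3, -101, 0, 0, 0.3]

```text
t: 1.65
tool_pos: [0.3955, 0.0394, 0.2726]
orientation: [-0.582, 1.49, 0.58]
force: [0.7, -0.5, 0.2]
opening: 0.065
```

```bash
python3 - <<'E'
from h import *
p,R,s=pose();print(s['t'],p,s['q'],s['force']);print(R.as_matrix().round(2))
print(rel([.43,.19,.28],cols([0,0,-1],[0,1,0])))
E
```

```text
1.65 [0.39547628 0.03936133 0.27263619] [-2.96382225e-02 -4.56173444e-01  1.86034925e+00 -3.39165796e-04
  1.73550845e+00 -7.72741790e-01] [ 0.66952062 -0.50933704  0.23384078]
[[ 0.   -0.68  0.74]
 [-0.    0.74  0.68]
 [-1.   -0.    0.  ]]
(array([-0.74,  8.76, 12.73]), array([-4.743e+01,  2.000e-02,  1.100e-01]))
```

>>> jog_arm:
  targets:
    - [-0.7, 8.8, 12.7, -47, 0, 0, 0.3]
    - [-0.7, 8.8, 12.7, -47, 0, 0, 0.3]
    - [-0.7, 8.8, 12.7, -47, 0, 0, 0.3]
    - [-0.7, 8.8, 12.7, -47, 0, 0, 0.3]
    - [-0.7, 8.8, 12.7, -47, 0, 0, 0.3]

```text
t: 2.28
tool_pos: [0.4293, 0.1908, 0.2796]
orientation: [-1.209, 1.209, 1.206]
force: [-0.2, -0.4, -0.8]
opening: 0.0649
```

```bash
python3 - <<'E'
from h import *
p,R,s=pose();print(s['t'],p,s['q'],s['force'],s['dq']);print(R.as_matrix().round(2))
c=cam('wrist','w1.png')
E
```

```text
2.275 [0.42932662 0.190789   0.27956752] [ 3.09839880e-01 -2.47024882e-01  1.68644008e+00 -9.89662903e-04
  1.70068737e+00 -1.25938860e+00] [-0.22006326 -0.35134863 -0.83062678] [-1.34733058e-02 -1.01665904e-02  5.88760204e-03  8.65262878e-05
 -2.89867130e-03 -5.61821739e-01]
[[ 0. -1.  0.]
 [-0.  0.  1.]
 [-1. -0. -0.]]
```

View pics/w1.png

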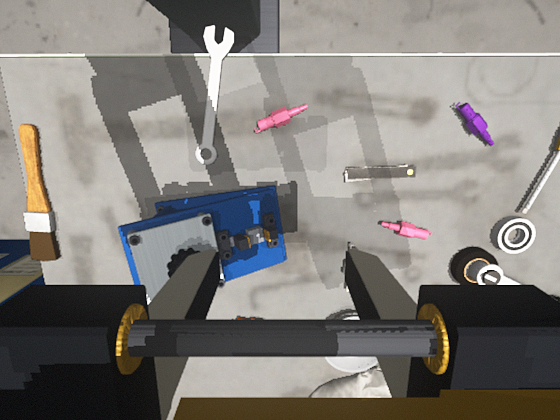

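>>> jog_arm:
  targets:
    - [0, -6, 1, 0, 0, 0, 0.3]
    - [0, -11, 1, 0, 0, 0, 0.3]
    - [0, -11, 1, 0, 0, 0, 0.3]

```text
t: 2.7
tool_pos: [0.5409, 0.1998, 0.2768]
orientation: [-1.207, 1.214, 1.208]
force: [-0.9, -0.1, -0.2]
opening: 0.0654
```

```bash
python3 - <<'E'
from h import *
p,R,s=pose();print(s['t'],p,s['q'],s['force'],s['dq']);print(R.as_matrix().round(2))
c=cam('wrist','w2.png')
import pickle; pickle.dump(c,open('w2.pkl','wb'))
E
```

```text
2.7 [0.54085587 0.19975492 0.27681436] [ 2.65747991e-01  5.05300188e-02  1.41310928e+00 -1.24019870e-03
  1.68071170e+00 -1.30239572e+00] [-0.90149176 -0.08882889 -0.23737397] [ 0.01831786 -0.08715351  0.04758037  0.00852593  0.02977061  0.00852468]
[[-0. -1.  0.]
 [-0.  0.  1.]
 [-1.  0. -0.]]
```

View pics/w2.png

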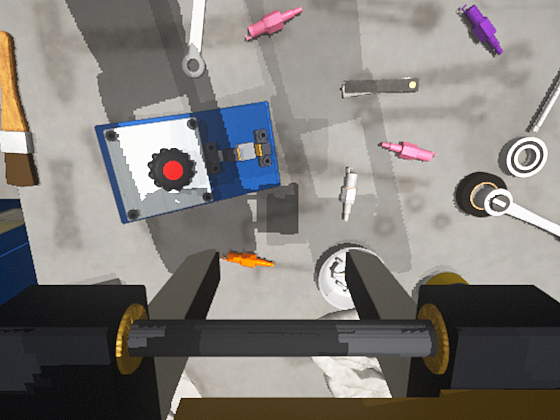

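```bash
python3 - <<'E'
import cv2
s=cv2.imread('pics/w2.png'); cv2.imwrite('pics/w2v.png',cv2.resize(s[90:235,85:290],None,fx=3.9,fy=3.9,interpolation=cv2.INTER_CUBIC))
cv2.imwrite('pics/w2p.png',cv2.resize(s[155:230,310:385],None,fx=8,fy=8,interpolation=cv2.INTER_CUBIC))
E
```

```text
(no output)
```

View pics/w2v.png

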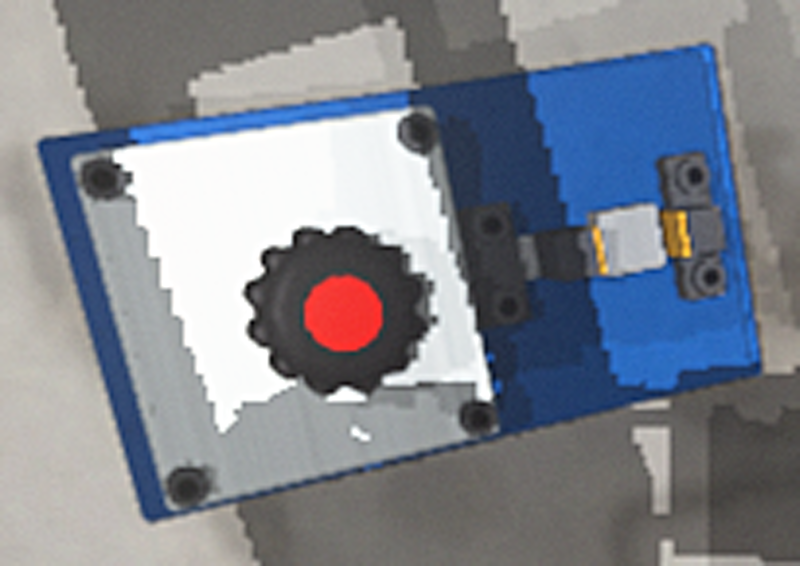

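View pics/w2p.png

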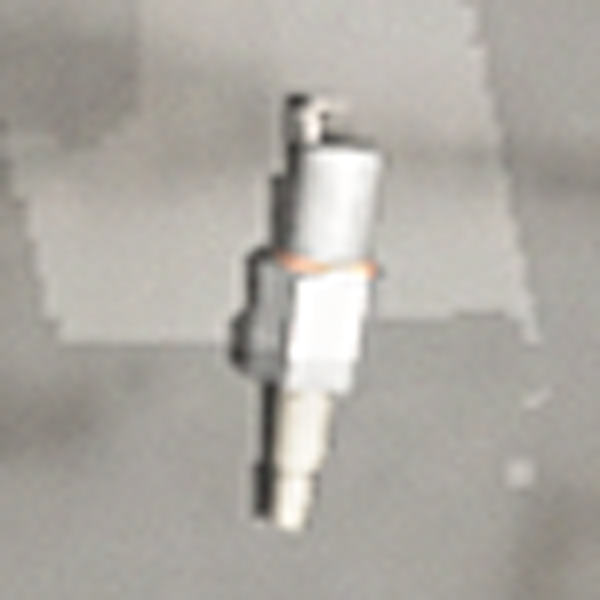

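```bash
cat > fit.py <<'E'
from h import *
import pickle
from scipy.optimize import least_squares
w=pickle.load(open('w2.pkl','rb')); c=cam('side');d=cam('scene')
S=lambda u,v:(220+(u+.5)/4-.5,160+(v+.5)/4-.5)
T=lambda u,v:(210+(u+.5)/5-.5,170+(v+.5)/5-.5)
W=lambda u,v:(85+(u+.5)/3.9-.5,90+(v+.5)/3.9-.5)
P=lambda u,v:(310+(u+.5)/8-.5,155+(v+.5)/8-.5)
for n,a,b,e in [('cap',S(300,103),T(457,112),W(344,313)),('anvil',S(304,298),T(392,307),W(628,239))]:
    print(n,*tri((c,a),(d,b),(w,e)), 'w+s',tri((c,a),(w,e))[0],'w+d',tri((d,b),(w,e))[0])
print('plug on z=.009 from wrist: tip',onz(w,P(315,100),.009),'hex',onz(w,P(315,320),.009),'ins',onz(w,P(292,528),.009),'hexfront',onz(w,P(328,262),.012),'hexback',onz(w,P(300,388),.012))
obs=[((-85,56,18),W(760,372)),((-85,-56,18),W(712,45)),((85,56,107),W(150,520)),((85,-56,107),W(40,145))]
def V(p,X): 
    cy,sy=np.cos(p[2]),np.sin(p[2]); X=np.array(X)/1000.
    return np.array([p[0]+cy*X[0]-sy*X[1],p[1]+sy*X[0]+cy*X[1],X[2]])
r=least_squares(lambda p:np.concatenate([(proj(w,V(p,X))[0]-uv) for X,uv in obs]),[.5,.12,-1.57])
print(r.x,np.degrees(r.x[2]),r.fun.round(1))
E
python3 fit.py
```

```text
cap [0.51693729 0.09278326 0.13554025] [np.float64(0.0009166921341443738), np.float64(0.0010594978495044804), np.float64(0.0016543313333087823)] w+s [0.51718079 0.09396915 0.1372505 ] w+d [0.51788019 0.09204074 0.13385934]
anvil [0.50892163 0.15540219 0.04276425] [np.float64(0.0010765553977958807), np.float64(0.0008454600016509592), np.float64(0.0007554727975377414)] w+s [0.50875195 0.15515306 0.04327971] w+d [0.50986124 0.15500828 0.04134104]
plug on z=.009 from wrist: tip [0.53469425 0.28892528 0.009     ] hex [0.57234654 0.29078267 0.009     ] ins [0.60948737 0.28860605 0.009     ] hexfront [0.56164839 0.29189518 0.012     ] hexback [0.58355452 0.28822311 0.012     ]
[ 0.51738799  0.10215507 -1.42292259] -81.52745925038232 [-1.2  2.4 -2.6 -1.1  2.4  3.2  0.9 -3.9]
```

```bash
cat >> fit.py <<'E'
print('---')
t=np.radians(27)
def N(p,X): # nest frame -> world; p=nx,ny,nz,yaw
    a=p[3]; h=np.array([np.cos(a),np.sin(a),0]); y=np.array([-np.sin(a),np.cos(a),0]); x=np.cos(t)*h+np.sin(t)*np.array([0,0,1]); z=np.cross(x,y)
    X=np.array(X)/1000.; return np.array(p[:3])+X[0]*x+X[1]*y+X[2]*z
O=[(w,(10,-10,-9),W(592,213)),(w,(-10,-10,-9),W(654,205)),(w,(-10,10,-9),W(667,263)),(w,(10,10,-9),W(604,275)),
 (c,(0,0,-9),S(304,298)),(d,(0,0,-9),T(392,307))]
C=[(w,W(344,313)),(c,S(300,103)),(d,T(457,112))]
def res(p):
    e=[proj(q,N(p,X))[0]-uv for q,X,uv in O]+[proj(q,N(p,(98,0,p[4])))[0]-uv for q,uv in C]
    return np.concatenate(e)
r=least_squares(res,[.51,.15,.05,-1.42,20]);print(r.x,np.degrees(r.x[3]));print(r.fun.round(1))
p=r.x
im=cv2.imread('pics/w2.png')[90:235,85:290]; im=cv2.resize(im,None,fx=3.9,fy=3.9,interpolation=cv2.INTER_CUBIC)
def dr(X,col=(0,255,0)):
    u=proj(w,N(p,X))[0]; u=((u-[85,90]+.5)*3.9-.5); cv2.circle(im,tuple(int(v) for v in u.round()),4,col,-1)
for X in [(10,10,-9),(10,-10,-9),(-10,10,-9),(-10,-10,-9)]:dr(X)
for X in [(-10.4,7,7),(-10.4,-7,7),(16,7,7),(16,-7,7)]:dr(X,(0,0,255))
for X in [(-15,23,-5),(25,23,-5),(-15,-23,-5),(25,-23,-5)]:dr(X,(255,0,255))
for a in np.arange(0,6.3,.6): dr((98+22*np.cos(a),22*np.sin(a),p[4]-10),(0,255,255))
dr((98,0,p[4]),(0,255,255))
cv2.imwrite('pics/ov.png',im)
# deck height check
n=np.array([0,0,-21]);g=N(p,n);print('deck pt under nest',g)
E
python3 fit.py | sed -n '/---/,$p'
```

```text
---
[ 0.50892475  0.15962347  0.05117791 -1.43516884 45.03199622] -82.22911767225885
[ 0.5 -0.3 -0.1 -0.9 -0.8  0.5  0.3  0.3 -0.7  0.1  0.  -0.4 -0.1 -0.5
 -0.8  0.3 -0.7 -0.4]
deck pt under nest [0.51021384 0.15017722 0.03246677]
```

View pics/ov.png

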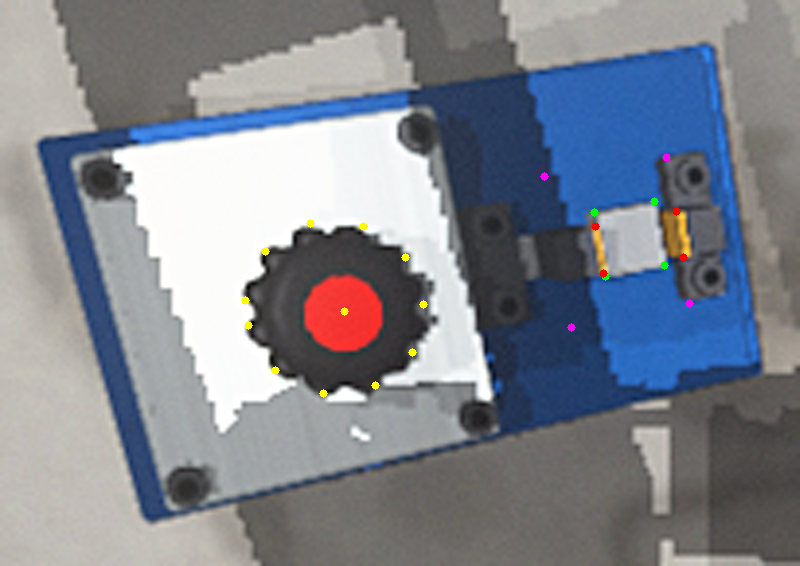

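```bash
cat >> fit.py <<'E'
print('+++')
R0=np.c_[N(p,(1000,0,0))-p[:3],N(p,(0,1000,0))-p[:3],N(p,(0,0,1000))-p[:3]]
def onplane(q,uv,z):
    o,dd=ray(q,uv); o2=R0.T@(o-p[:3]); d2=R0.T@dd; X=o2+d2*(z/1000-o2[2])/d2[2]; return X*1000, N(p,X*1000)
for q,uv in [(w,W(760,372)),(w,W(712,45)),(w,W(150,520)),(w,W(40,145)),(c,S(213,372)),(c,S(398,370)),(d,T(285,352)),(d,T(450,420))]:
    a,b=onplane(q,uv,-21);print(a.round(1),b.round(4))
E
python3 fit.py | sed -n '/+++/,$p'
```

```text
+++
[-43.7  53.7 -21. ] [0.5581 0.196  0.0126]
[-43.3 -54.9 -21. ] [0.4506 0.181  0.0128]
[153.7  54.8 -21. ] [0.583  0.0219 0.1023]
[155.3 -50.8 -21. ] [0.4785 0.0062 0.103 ]
[-39.2  51.9 -21. ] [0.5569 0.1918 0.0147]
[-40.9 -53.9 -21. ] [0.4518 0.179  0.0139]
[-43.9  48.7 -21. ] [0.5532 0.1955 0.0125]
[-44.9 -57.1 -21. ] [0.4483 0.1821 0.0121]
```

```bash
cat >> fit.py <<'E'
print('===')
D=[(w,-1,1,W(760,372)),(w,-1,-1,W(712,45)),(w,1,1,W(150,520)),(w,1,-1,W(40,145)),(c,-1,1,S(213,372)),(c,-1,-1,S(398,370)),(d,-1,1,T(285,352)),(d,-1,-1,T(450,420))]
cams=[w,c,d]
pl=[((0,0,0),None)]
def ix(q): return [i for i in range(3) if cams[i] is q][0]
def res2(P):
    p=P[:5];xl=P[5];off=P[6:15].reshape(3,3)/1000
    pr=lambda q,X: proj(q,X+off[ix(q)])[0]
    e=[pr(q,N(p,X))-uv for q,X,uv in O]+[pr(q,N(p,(98,0,p[4])))-uv for q,uv in C]
    e+=[.5*(pr(q,N(p,(xl if s<0 else xl+196,56*y,-21)))-uv) for q,s,y,uv in D]
    h=np.array([N(p,(xl,0,-21))[2]-.018, ])*1000*2
    # plug tips at z=9mm
    return np.concatenate(e+[h,P[6:15]/2*1.0])
r2=least_squares(res2,np.r_[p,-44,np.zeros(9)]);p2=r2.x
print(p2[:6].round(4),np.degrees(p2[3]),p2[6:].round(1));print(r2.fun.round(1))
print('knob',N(p2[:5],(98,0,31)))
np.save('nest.npy',p2[:5])
E
python3 fit.py | sed -n '/===/,$p'
```

```text
===
[  0.5073   0.1613   0.0556  -1.4238  42.6214 -42.1117] -81.57908224628348 [ 1.3 -0.9 -1.6 -0.2  0.4 -0.7 -1.1  0.5 -1.4]
[ 0.8 -0.2  0.2 -1.  -0.4  0.4  0.7  0.5  0.1 -0.6  0.3 -0.4 -0.5  0.2
 -0.4 -0.  -0.4 -0.2  0.1  0.9 -0.5 -0.6  0.3  1.5 -0.4 -1.9 -0.5  0.4
  1.  -0.1 -0.9 -0.6  0.4 -0.6 -0.5  0.7 -0.5 -0.8 -0.1  0.2 -0.3 -0.6
  0.3 -0.7]
knob [0.51802397 0.08880733 0.12770925]
```

```bash
python3 - <<'E'
from h import *
c=cam('side');d=cam('scene')
print(onz(c,(205,270),.027),onz(c,(205,298),.027),onz(c,(183,283),.027),onz(c,(228,283),.027),onz(d,(206,238),.027))
print(rel([.59,.288,.10],cols([0,0,-1],[0,1,0])))
E
```

```text
[0.69308287 0.27347489 0.027     ] [0.67303694 0.34943984 0.027     ] [0.72881855 0.31473813 0.027     ] [0.63600962 0.30542719 0.027     ] [0.6747668  0.30694277 0.027     ]
(array([18.05, -5.04,  8.74]), array([ 0.02, -0.01,  0.16]))
```

>>> jog_arm:
  targets:
    - [6, -2, 4, 0, 0, 0, 0.5]
    - [12, -4, 8, 0, 0, 0, 0.5]
    - [17.5, -5, 8.8, 0, 0, 0, 0.5]
    - [17.5, -5, 8.8, 0, 0, 0, 0.5]
    - [17.5, -5, 8.8, 0, 0, 0, 0.5]

```text
t: 3.88
tool_pos: [0.5889, 0.2882, 0.1051]
orientation: [-1.211, 1.209, 1.208]
force: [0.7, 0.0, 0.6]
opening: 0.0469
```

```bash
python3 - <<'E'
from h import *
import pickle
p,R,s=pose();print(s['t'],p,s['opening'],s['dq'].round(2))
c=cam('wrist','w3.png'); pickle.dump(c,open('w3.pkl','wb'))
s=cv2.imread('pics/w3.png'); cv2.imwrite('pics/w3p.png',cv2.resize(s[120:290,200:380],None,fx=3.5,fy=3.5,interpolation=cv2.INTER_CUBIC))
E
```

```text
3.875 [0.58892413 0.28819611 0.10513707] 0.04686575306306059 [-0.01 -0.05 -0.04 -0.    0.01 -0.  ]
```

View pics/w3.png

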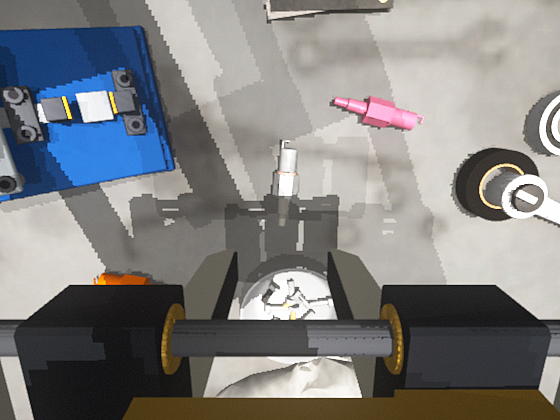

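View pics/w3p.png

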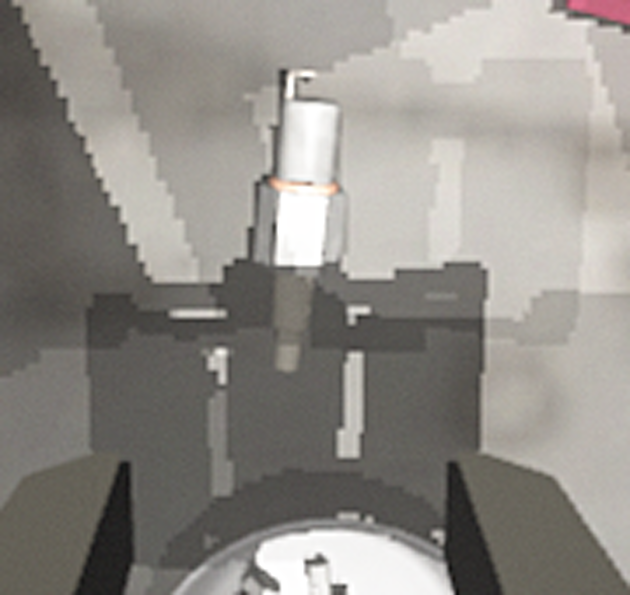

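```bash
python3 - <<'E'
from h import *
import pickle
w=pickle.load(open('w3.pkl','rb'))
Q=lambda u,v:(200+(u+.5)/3.5-.5,120+(v+.5)/3.5-.5)
for n,uv,z in [('thr',(310,101),.012),('hexf',(305,188),.018),('hexb',(298,265),.018),('ins',(287,370),.012),('hexmid',(301,227),.018)]: print(n,onz(w,Q(*uv),z))
E
```

```text
thr [0.54209223 0.29333492 0.012     ]
hexf [0.56163922 0.29217159 0.018     ]
hexb [0.58012565 0.29058216 0.018     ]
ins [0.60837822 0.28795499 0.012     ]
hexmid [0.57092106 0.29126621 0.018     ]
```

```bash
python3 - <<'E'
from h import *
print(rel([.594,.2895,.03],cols([0,0,-1],[.08,.997,0])),rel([.594,.2895,.005],cols([0,0,-1],[.08,.997,0])))
E
```

```text
(array([ 7.74, -0.35,  0.1 ]), array([4.59, 0.02, 0.24])) (array([10.24, -0.33,  0.1 ]), array([4.59, 0.02, 0.24]))
```

>>> jog_arm:
  targets:
    - [4, -0.3, 0.1, 4.6, 0, 0.2, 0.5]
    - [7.5, -0.3, 0.1, 4.6, 0, 0.2, 0.5]
    - [9.4, -0.3, 0.1, 4.6, 0, 0.2, 0.5]
    - [10.2, -0.3, 0.1, 4.6, 0, 0.2, 0.5]
    - [10.2, -0.3, 0.1, 4.6, 0, 0.2, 0.5]

```text
t: 4.55
tool_pos: [0.5945, 0.2896, 0.0068]
orientation: [-1.15, 1.244, 1.149]
force: [0.1, 0.1, 0.3]
opening: 0.0463
```

```bash
python3 - <<'E'
from h import *
import pickle
p,R,s=pose();print(s['t'],p,s['opening'],s['force'],rel([.594,.2895,.005],cols([0,0,-1],[.08,.997,0])))
c=cam('wrist','w4.png')
s=cv2.imread('pics/w4.png'); cv2.imwrite('pics/w4p.png',cv2.resize(s[120:320,170:400],None,fx=3,fy=3,interpolation=cv2.INTER_CUBIC))
E
```

```text
4.55 [0.59446323 0.2895951  0.00679286] 0.04631099794815999 [0.11110522 0.13941181 0.31320028] (array([ 0.18,  0.05, -0.01]), array([-0.02,  0.06,  0.12]))
```

View pics/w4p.png

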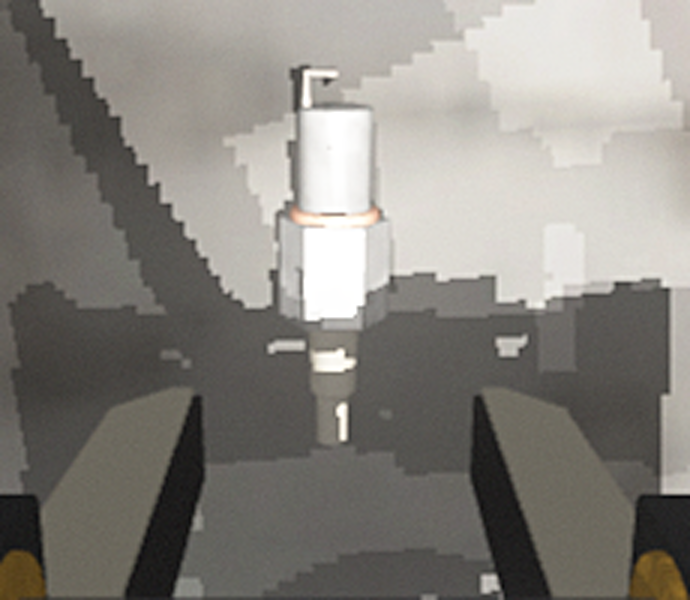

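```bash
python3 - <<'E'
from h import *
p,R,s=pose()
w=cam('wrist')
m=R.as_matrix()
for dy in (-.0075,0,.0075):
  for dz in (-.023,0,.023):
    u=proj(w,p+m[:,1]*dy+m[:,2]*dz)[0]; print(dy,dz,((u-[170,120]+.5)*3-.5).round())
Q=lambda u,v:(170+(u+.5)/3-.5,120+(v+.5)/3-.5)
for n,uv,z in [('thr',(336,104),.014),('hexf',(336,218),.018),('hexb',(334,322),.018),('step',(334,392),.011),('ins',(334,445),.011),('padnear',(197,395),.0068),('padfar',(203,480),.0068)]: print(n,onz(w,Q(*uv),z))
E
```

```text
-0.0075 -0.023 [222. 404.]
-0.0075 0 [336. 404.]
-0.0075 0.023 [450. 404.]
0 -0.023 [221. 369.]
0 0 [336. 369.]
0 0.023 [451. 369.]
0.0075 -0.023 [219. 334.]
0.0075 0 [336. 334.]
0.0075 0.023 [452. 334.]
thr [0.54154829 0.2941273  0.014     ]
hexf [0.56151438 0.2925145  0.018     ]
hexb [0.58124704 0.2905492  0.018     ]
step [0.5980619  0.28917528 0.011     ]
ins [0.6094213  0.28825302 0.011     ]
padnear [0.59819221 0.26144358 0.0068    ]
padfar [0.61705688 0.26046947 0.0068    ]
```

```bash
python3 - <<'E'
from h import *
p,R,s=pose()
c=cam('side','s5.png');d=cam('scene','d5.png')
for n,q in (('s5',c),('d5',d)):
    u=proj(q,p)[0];print(n,u)
    im=cv2.imread(f'pics/{n}.png');x,y=int(u[0]),int(u[1]);x0,y0=max(x-60,0),max(y-60,0)
    a=cv2.resize(im[y0:y0+90,x0:x0+120],None,fx=6,fy=6,interpolation=cv2.INTER_CUBIC)
    cv2.circle(a,(int((u[0]-x0)*6),int((u[1]-y0)*6)),4,(0,0,255),1)
    cv2.imwrite(f'pics/{n}c.png',a)
E
```

```text
s5 [249.45063774 285.47775804]
d5 [231.82395438 252.53681481]
```

View pics/s5c.png

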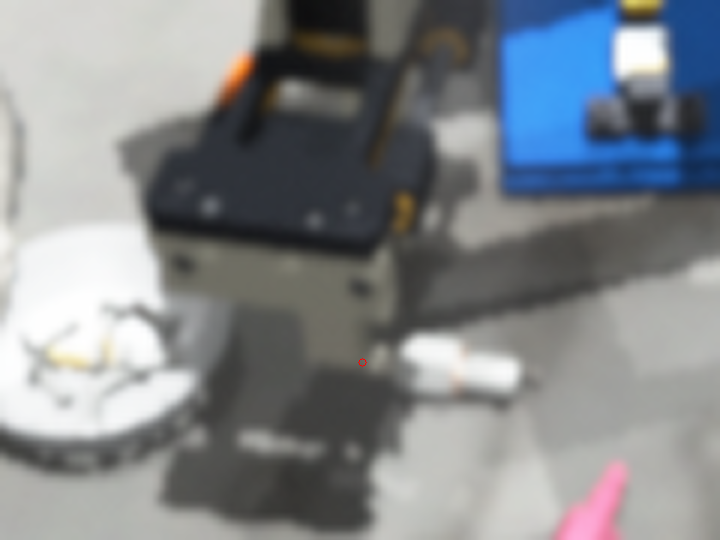

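View pics/d5c.png

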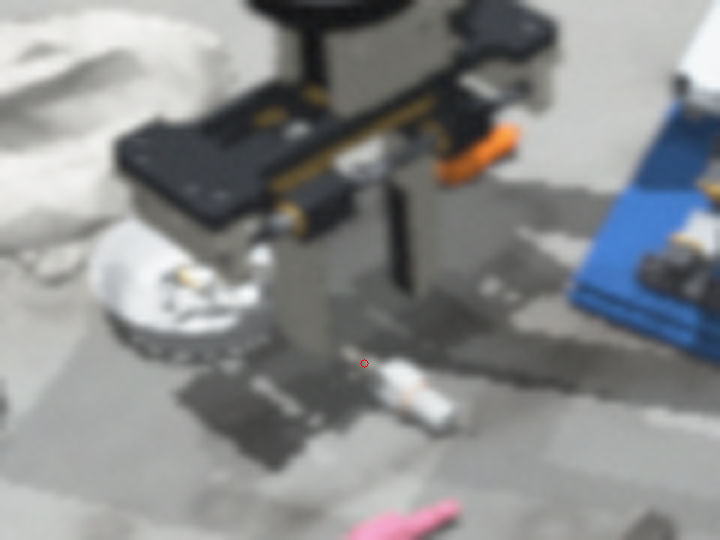

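```bash
python3 - <<'E'
from h import *
c=cam('side');d=cam('scene')
p,R,s=pose()
for u in (305,378):
    print(onz(c,(249.45+(u-362)/6,285.5+(367-362)/6),.007))
    o,dd=ray(c,(249.45+(u-362)/6,285.5+1)); k=(.318-o[1])/dd[1]; print('at y=.318',o+k*dd)
for u in ((275,345),(325,355)): 
    uv=(231.8+(u[0]-364)/6,252.5+(u[1]-363)/6); print('scene',onz(d,uv,.007)); o,dd=ray(d,uv); k=(.318-o[1])/dd[1]; print(o+k*dd)
# plug parts again side
for u in ((405,355),(465,355),(520,372)): print(onz(c,(249.45+(u[0]-362)/6,285.5+(u[1]-362)/6),.009))
E
```

```text
[0.61455253 0.29396375 0.007     ]
at y=.318 [0.60812778 0.318      0.0331476 ]
[0.58897119 0.29139199 0.007     ]
at y=.318 [0.58306404 0.318      0.0358692 ]
scene [0.63506896 0.30623753 0.007     ]
[0.62076715 0.318      0.02271309]
scene [0.61274649 0.29677849 0.007     ]
[0.58818592 0.318      0.03488497]
[0.58001529 0.28667439 0.009     ]
[0.55897266 0.28456155 0.009     ]
[0.53877395 0.2905416  0.009     ]
```

>>> jog_arm:
  targets:
    - [0.2, 0.05, 0, 0, 0, 0.1, 0.7]
    - [0.2, 0.05, 0, 0, 0, 0.1, 0.9]
    - [0.2, 0.05, 0, 0, 0, 0.1, 1]
    - [0.2, 0.05, 0, 0, 0, 0.1, 1]
  squeeze: 15

```text
t: 5.35
tool_pos: [0.5938, 0.2898, 0.0044]
orientation: [-1.149, 1.245, 1.15]
force: [0.1, 0.3, 0.7]
opening: 0.0112
```

```bash
python3 - <<'E'
from h import *
p,R,s=pose();print(s['t'],p,s['opening'],s['force'],s['wrist_torque'])
c=cam('wrist','w6.png')
s=cv2.imread('pics/w6.png'); cv2.imwrite('pics/w6p.png',cv2.resize(s[120:320,170:400],None,fx=3,fy=3,interpolation=cv2.INTER_CUBIC))
E
```

```text
5.35 [0.59378358 0.28977396 0.00442431] 0.011173016417119213 [0.10632436 0.34702441 0.72851997] [ 0.05931506 -0.15979781 -0.01080274]
```

View pics/w6p.png

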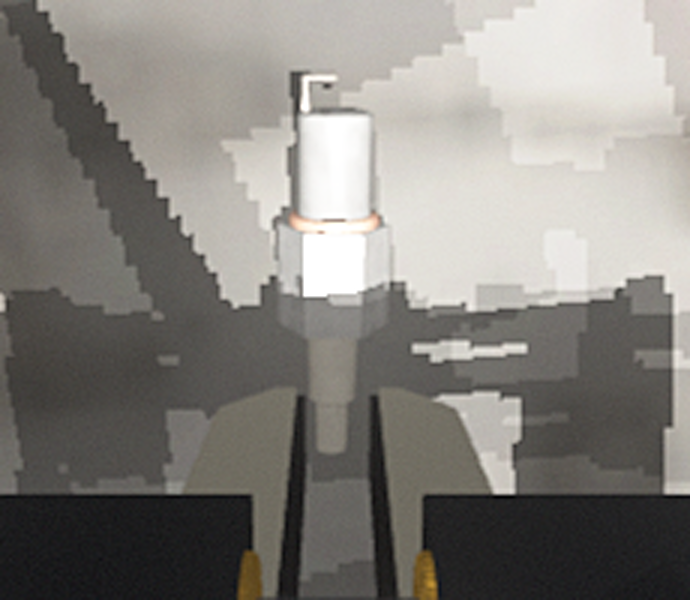

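>>> jog_arm:
  targets:
    - [0, 0, 0, 0, 0, 0, 1]
    - [0, 0, 0, 0, 0, 0, 1]
  squeeze: 15

```text
t: 5.65
tool_pos: [0.5938, 0.2898, 0.0044]
orientation: [-1.149, 1.245, 1.15]
force: [0.1, -0.5, -0.3]
opening: 0.0005
```

```bash
python3 - <<'E'
from h import *
p,R,s=pose()
c=cam('wrist','w7.png')
s=cv2.imread('pics/w7.png'); cv2.imwrite('pics/w7p.png',cv2.resize(s[120:320,170:400],None,fx=3,fy=3,interpolation=cv2.INTER_CUBIC))
c=cam('side','s7.png');u=proj(c,p)[0];im=cv2.imread('pics/s7.png');x,y=int(u[0]),int(u[1]);print(u)
a=cv2.resize(im[y-60:y+30,x-60:x+60],None,fx=6,fy=6,interpolation=cv2.INTER_CUBIC);cv2.imwrite('pics/s7c.png',a)
E
```

```text
[250.06178361 286.43144666]
```

View pics/w7p.png

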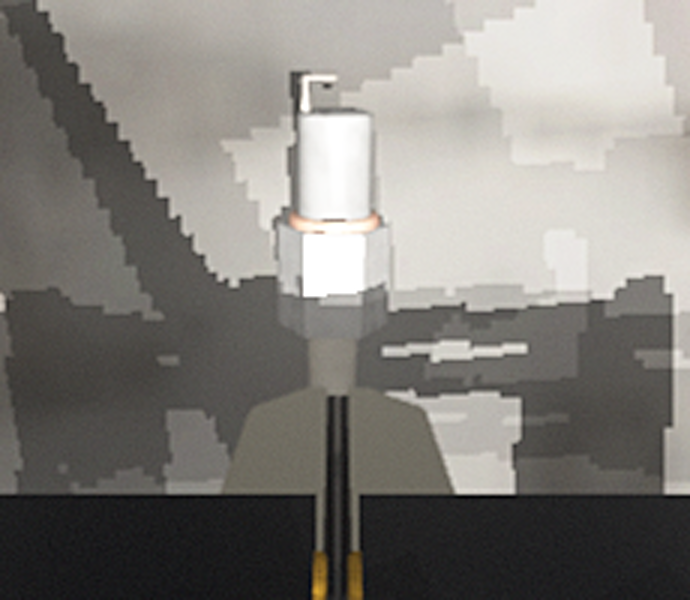

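View pics/s7c.png

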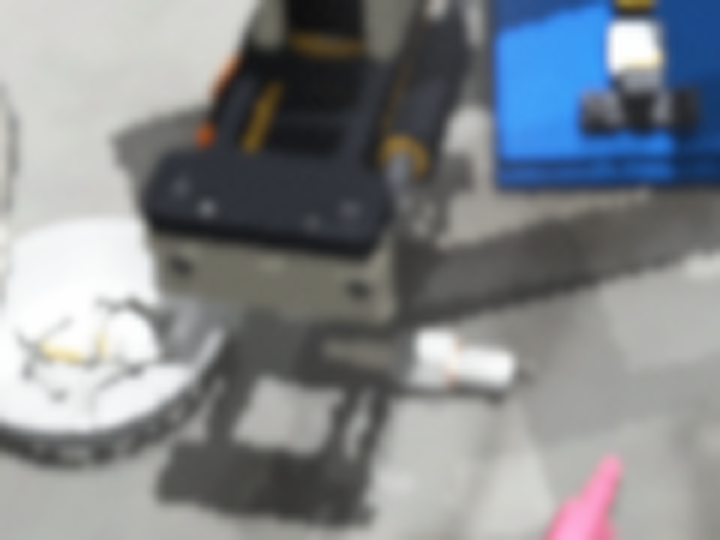

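```bash
python3 - <<'E'
from h import *
p,R,s=pose();print(p)
c=cam('side');w=cam('wrist')
for u in ((305,316),(385,322)):
    o,dd=ray(c,(250+(u[0]-360)/6,286+(u[1]-360)/6)); k=(.298-o[1])/dd[1]; print(o+k*dd)
m=R.as_matrix()
for x in (-.01,-.02,-.03,-.04):
  print(x,[((proj(w,p+m[:,0]*x+m[:,1]*y)[0]-[170,120]+.5)*3-.5).round() for y in (.0075,0,-.0075)])
E
```

```text
[0.59380659 0.289796   0.00446761]
[0.60998308 0.298      0.03471983]
[0.5821732  0.298      0.03468827]
-0.01 [array([336., 351.]), array([336., 388.]), array([336., 424.])]
-0.02 [array([336., 370.]), array([336., 409.]), array([336., 447.])]
-0.03 [array([336., 391.]), array([336., 432.]), array([336., 471.])]
-0.04 [array([336., 414.]), array([336., 457.]), array([336., 499.])]
```

>>> jog_arm:
  targets:
    - [0, 0, 0, 0, 0, 0, 0.55]
    - [0, 0, 0, 0, 0, 0, 0.55]
    - [0, 0, 0, 0, 0, 0, 0.55]
    - [0.5, 0, 0, 0, 0, 0, 0.55]
    - [1.2, 0, 0, 0, 0, 0, 0.55]
  squeeze: 20

```text
t: 6.48
tool_pos: [0.5939, 0.2898, -0.0078]
orientation: [-1.149, 1.245, 1.15]
force: [0.7, 0.1, -0.5]
opening: 0.041
```

>>> jog_arm:
  targets:
    - [0.7, 0, 0, 0, 0, 0, 0.55]
    - [1.2, 0, 0, 0, 0, 0, 0.55]
    - [1.2, 0, 0, 0, 0, 0, 0.55]

```text
t: 6.85
tool_pos: [0.5933, 0.2896, -0.0208]
orientation: [-1.149, 1.246, 1.151]
force: [0.2, -1.0, 1.0]
opening: 0.0421
```

```bash
python3 - <<'E'
from h import *
p,R,s=pose();print(s['t'],p,s['opening'],s['force'])
c=cam('wrist','w8.png')
s=cv2.imread('pics/w8.png'); cv2.imwrite('pics/w8p.png',cv2.resize(s[120:320,170:400],None,fx=3,fy=3,interpolation=cv2.INTER_CUBIC))
E
```

```text
6.85 [ 0.59329306  0.28960572 -0.02076508] 0.04208482933863621 [ 0.23826772 -0.9976588   0.97440446]
```

View pics/w8p.png

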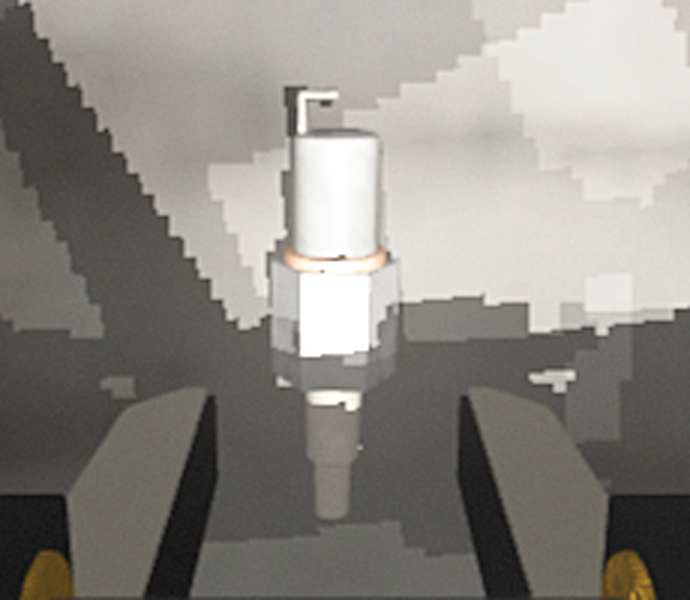

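>>> jog_arm:
  targets:
    - [0.25, -0.25, 0, 0, 0, 0, 0.6]
    - [0.45, -0.25, 0, 0, 0, 0, 0.7]
    - [0.45, -0.25, 0, 0, 0, 0, 0.8]
    - [0.45, -0.25, 0, 0, 0, 0, 1]
    - [0.45, -0.25, 0, 0, 0, 0, 1]
  squeeze: 20

```text
t: 7.52
tool_pos: [0.5962, 0.2896, -0.0246]
orientation: [-1.149, 1.245, 1.15]
force: [0.6, 0.3, 0.6]
opening: 0.0082
```

>>> jog_arm:
  targets:
    - [0, 0, 0, 0, 0, 0, 1]
    - [0, 0, 0, 0, 0, 0, 1]
    - [0, 0, 0, 0, 0, 0, 1]
  squeeze: 30

```text
t: 7.9
tool_pos: [0.5962, 0.2896, -0.0246]
orientation: [-1.149, 1.245, 1.15]
force: [-0.0, -0.5, -0.1]
opening: 0.0078
```

```bash
python3 - <<'E'
from h import *
p,R,s=pose();print(s['t'],p,s['opening'],s['force'])
c=cam('wrist','w9.png')
s=cv2.imread('pics/w9.png'); cv2.imwrite('pics/w9p.png',cv2.resize(s[120:320,170:400],None,fx=3,fy=3,interpolation=cv2.INTER_CUBIC))
E
```

```text
7.9 [ 0.59622639  0.28959079 -0.02457313] 0.00782586424313316 [-0.02946669 -0.4814743  -0.10611967]
```

View pics/w9p.png

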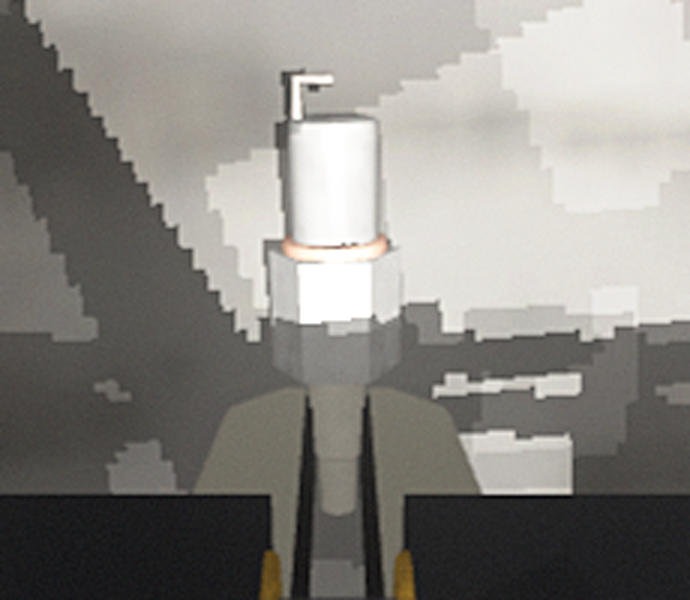

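>>> jog_arm:
  targets:
    - [-1, 0, 0, 0, 0, 0, 1]
    - [-4, 0, 0, 0, 0, 0, 1]
    - [-9, 0, 0, 0, 0, 0, 1]
    - [-13, 0, 0, 0, 0, 0, 1]
    - [-13, 0, 0, 0, 0, 0, 1]
  squeeze: 35

```text
t: 8.57
tool_pos: [0.5995, 0.2908, 0.1117]
orientation: [-1.151, 1.236, 1.146]
force: [0.2, 0.5, -0.6]
opening: 0.008
```

```bash
python3 - <<'E'
from h import *
p,R,s=pose();print(s['t'],p,s['opening'],s['force'])
c=cam('wrist','w10.png')
s=cv2.imread('pics/w10.png'); cv2.imwrite('pics/w10p.png',cv2.resize(s[120:320,170:400],None,fx=3,fy=3,interpolation=cv2.INTER_CUBIC))
w=c;m=R.as_matrix()
Q=lambda u,v:(170+(u+.5)/3-.5,120+(v+.5)/3-.5)
c=cam('side','s10.png');u=proj(c,p)[0];im=cv2.imread('pics/s10.png');x,y=int(u[0]),int(u[1]);print(u)
a=cv2.resize(im[y-60:y+30,x-60:x+60],None,fx=6,fy=6,interpolation=cv2.INTER_CUBIC);cv2.imwrite('pics/s10c.png',a)
E
```

```text
8.575 [0.59952294 0.29083073 0.11174599] 0.00798605041330559 [ 0.23973539  0.48874914 -0.5927915 ]
[244.09935511 248.77570094]
```

View pics/w10p.png

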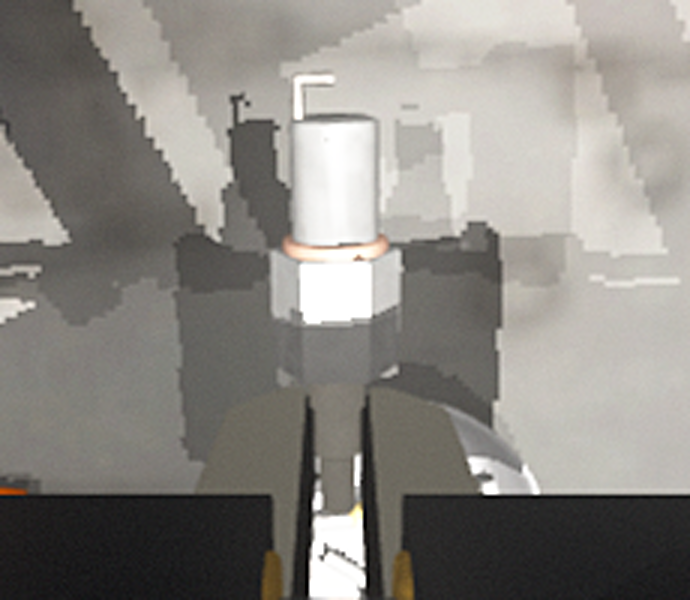

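View pics/s10c.png

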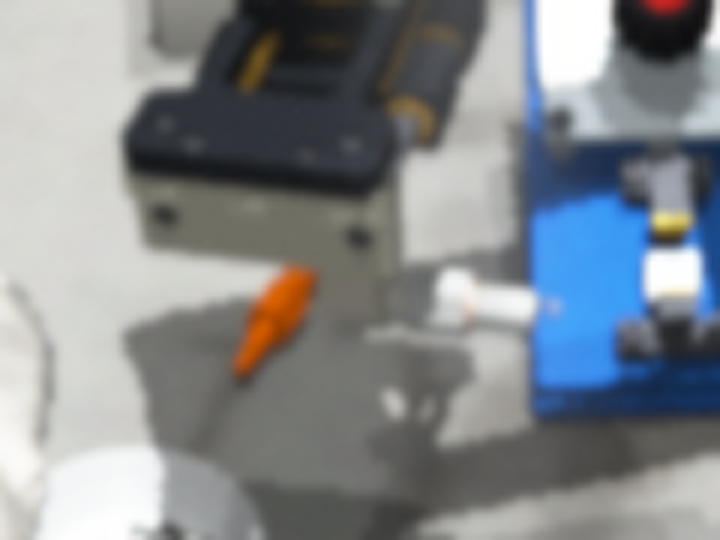

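```bash
python3 - <<'E'
from h import *
p,R,s=pose();m=R.as_matrix()
w=cam('wrist')
H=np.array([-.0336,.025,0])
im=cv2.imread('pics/w10p.png')
def dr(X,c=(0,255,0)):
    u=proj(w,p+m@X)[0];u=(u-[170,120]+.5)*3-.5;cv2.circle(im,tuple(int(v) for v in u.round()),3,c,-1)
for sy in (-.01,.01):
  for z in (-.0052,.0052): dr(H+[-.009,sy,z])
  for z in (-.0104,.0104): dr(H+[0,sy,z],(0,0,255))
dr(H+[0,.031,-.007],(255,0,255));dr(H+[0,.031,.007],(255,0,255));dr(H+[0,.035,0],(255,0,0))
cv2.imwrite('pics/w10o.png',im)
E
```

```text
(no output)
```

View pics/w10o.png

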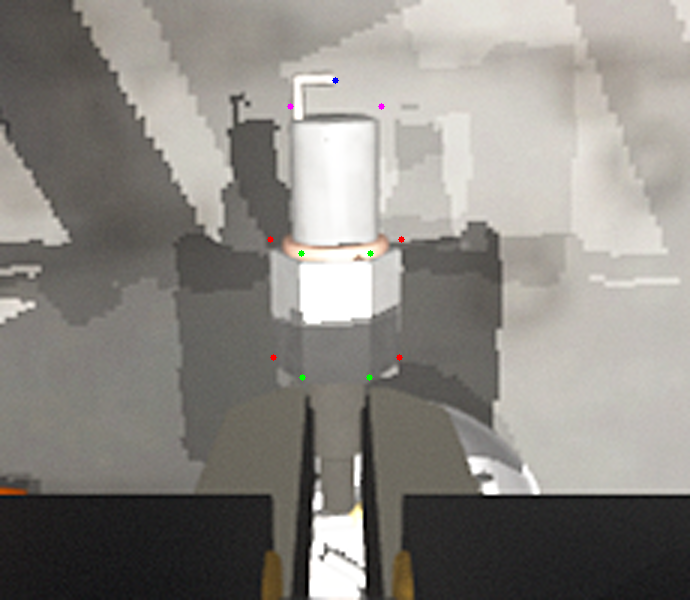

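```bash
cat >> h.py <<'E'
t27=np.radians(27)
def nestR(yaw):
    h=np.array([np.cos(yaw),np.sin(yaw),0]); y=np.array([-np.sin(yaw),np.cos(yaw),0]); x=np.cos(t27)*h+np.sin(t27)*np.array([0,0,1]); return np.c_[x,y,np.cross(x,y)]
H=np.array([-.0336,.0242,0])
def place(n,off):
    """TCP pose so the hex middle sits at nest offset off (m)"""
    Nm=nestR(n[3]); m=np.c_[-Nm[:,2],-Nm[:,1],-Nm[:,0]]
    return n[:3]+Nm@np.array(off)-m@H, Rn.from_matrix(m)
E
python3 - <<'E'
from h import *
n=np.load('nest.npy');print(n,np.linalg.det(place(n,[0,0,0])[1].as_matrix()))
q=place(n,[.0028,0,.045]);print(q[0],rel(*q)); print(pose()[2]['q'])
E
```

```text
[ 0.50729767  0.16126261  0.05559698 -1.42382359 42.62144055] 0.9999999999999994
[0.5308442  0.16745833 0.06702562] (array([  3.77,   5.48, -12.66]), array([-12.76,  26.91,  -3.11]))
[ 3.74233351e-01  3.45395830e-01  1.39263703e+00  7.54049309e-04
  1.40417254e+00 -1.11661939e+00]
```

>>> jog_arm:
  targets:
    - [0, 2, -4, -4, 9, -1, 1]
    - [1, 4, -8, -9, 18, -2, 1]
    - [3, 5.3, -12, -12.8, 26.9, -3.1, 1]
    - [3.8, 5.5, -12.7, -12.8, 26.9, -3.1, 1]
    - [3.8, 5.5, -12.7, -12.8, 26.9, -3.1, 1]

```text
t: 9.35
tool_pos: [0.53, 0.167, 0.0654]
orientation: [-1.676, 1.45, 1.032]
force: [0.6, 0.4, 0.2]
opening: 0.0076
```

```bash
cat > look.py <<'E'
from h import *
import sys
tag=sys.argv[1]; off=[float(v) for v in sys.argv[2:5]]
n=np.load('nest.npy')
q=place(n,off)
p,R,s=pose();print(s['t'],p,s['opening'],s['force'].round(1),'q',s['q'].round(2)); print('to go',rel(*q))
m=R.as_matrix(); hx=p+m@H; print('hex in nest mm',(nestR(n[3]).T@(hx-n[:3])*1000).round(1))
w=cam('wrist');im=w['frame'][:,:,::-1]; cv2.imwrite(f'pics/w{tag}.png',cv2.resize(im[60:340,110:450],None,fx=2.3,fy=2.1,interpolation=cv2.INTER_CUBIC) if 0 else cv2.resize(im[70:330,120:440],None,fx=2.3,fy=2.3,interpolation=cv2.INTER_CUBIC))
for nm in ('side','scene'):
    c=cam(nm);u=proj(c,n[:3])[0].astype(int);im=c['frame'][:,:,::-1];cv2.imwrite(f'pics/{nm}{tag}.png',cv2.resize(im[u[1]-65:u[1]+45,u[0]-70:u[0]+70],None,fx=5,fy=5,interpolation=cv2.INTER_CUBIC))
E
python3 look.py 11 .0028 0 .045
```

```text
9.35 [0.52995897 0.16699515 0.0653683 ] 0.007624072024928876 [0.6 0.4 0.2] q [ 0.52  0.3   1.61 -0.44  1.43 -1.09]
to go (array([-0.16, -0.09, -0.05]), array([ 0.01,  0.15, -0.14]))
hex in nest mm [ 2.4 -0.9 43.4]
```

View pics/w11.png

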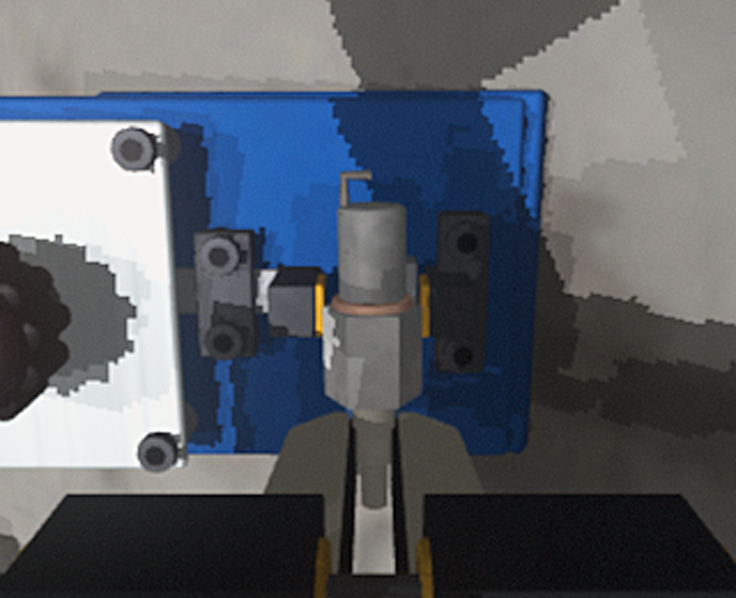

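View pics/side11.png

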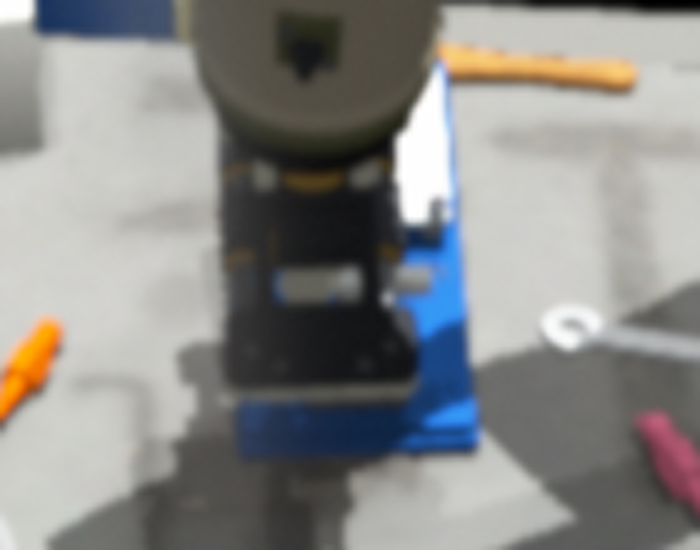

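View pics/scene11.png

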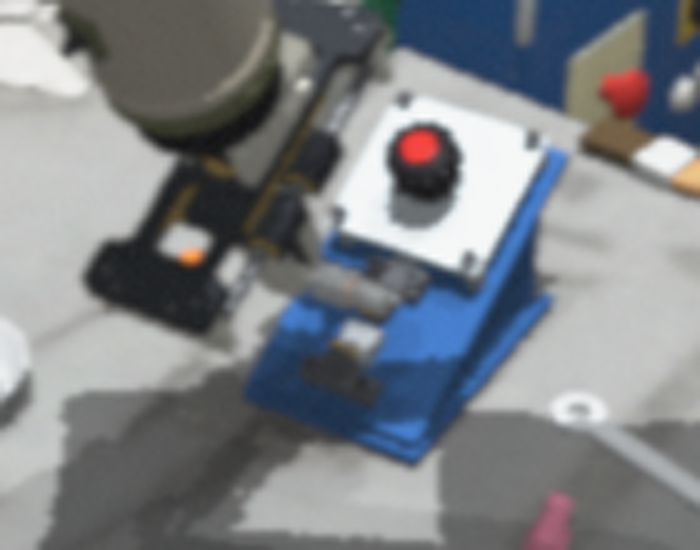

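```bash
cat > jaw.py <<'E'
from h import *
p,R,s=pose();m=R.as_matrix();w=cam('wrist');n=np.load('nest.npy')
Q=lambda u,v:(120+(u+.5)/2.3-.5,70+(v+.5)/2.3-.5)
def tp(uv,x):
    o,d=ray(w,Q(*uv));o=m.T@(o-p);d=m.T@d;return (o+d*(x-o[0])/d[0])*1000
for x in (-.006,-.002,.003): print(x,[tp(u,x).round(1) for u in ((327,277),(327,335),(419,277),(419,335))])
N=nestR(n[3])
for X in ((16,-7,7),(16,7,7),(-10.4,-7,7),(-10.4,7,7)):
    u=proj(w,n[:3]+N@np.array(X)/1000)[0]; print(X,((u-[120,70]+.5)*2.3-.5).round())
for X in ((-.009,.01,.0052),(-.009,-.01,.0052),(0,.01,.0104),(0,-.01,.0104),(0,.01,-.0104),(0,-.01,-.0104)):
    u=proj(w,p+m@(H+np.array(X)))[0]; print('hex',X,((u-[120,70]+.5)*2.3-.5).round())
E
python3 jaw.py
```

```text
-0.006 [array([ -6. ,  33.4, -10.7]), array([ -6. ,  18.8, -10.9]), array([-6. , 33.4, 11.6]), array([-6. , 18.8, 11.8])]
-0.002 [array([ -2. ,  32.6, -10.9]), array([ -2. ,  17.6, -11.1]), array([-2. , 32.6, 11.8]), array([-2. , 17.6, 12.1])]
0.003 [array([  3. ,  31.5, -11.2]), array([  3. ,  16.2, -11.4]), array([ 3. , 31.5, 12.1]), array([ 3. , 16.2, 12.4])]
(16, -7, 7) [322. 270.]
(16, 7, 7) [323. 323.]
(-10.4, -7, 7) [425. 270.]
(-10.4, 7, 7) [424. 323.]
hex (-0.009, 0.01, 0.0052) [397. 312.]
hex (-0.009, -0.01, 0.0052) [396. 407.]
hex (0, 0.01, 0.0104) [421. 301.]
hex (0, -0.01, 0.0104) [419. 392.]
hex (0, 0.01, -0.0104) [321. 301.]
hex (0, -0.01, -0.0104) [323. 392.]
```

```bash
python3 - <<'E'
from h import *
w=cam('wrist','w12.png');im=w['frame'][:,:,::-1][160:250,195:345];cv2.imwrite('pics/w12c.png',cv2.resize(im,None,fx=5.3,fy=5.3,interpolation=cv2.INTER_NEAREST))
E
```

```text
(no output)
```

View pics/w12c.png

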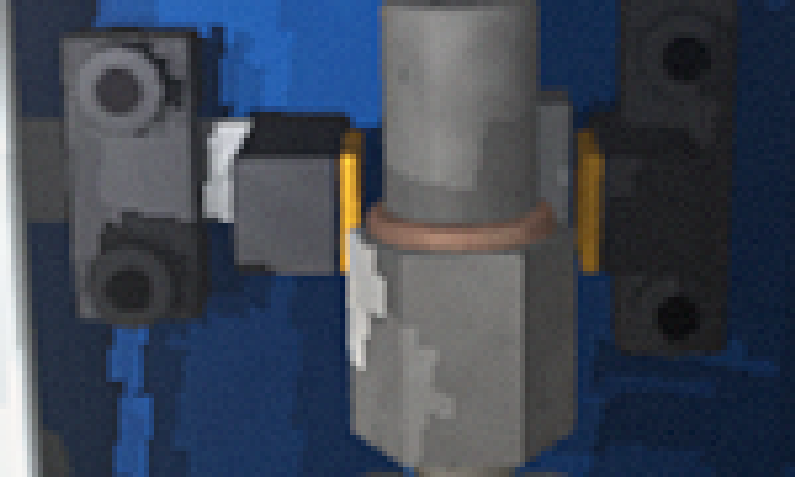

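>>> jog_arm:
  targets:
    - [1.5, 0, 0.07, 0, 0, 0, 1]
    - [3.0, 0, 0.07, 0, 0, 0, 1]
    - [3.0, 0, 0.07, 0, 0, 0, 1]
    - [3.0, 0, 0.07, 0, 0, 0, 1]

```text
t: 10.1
tool_pos: [0.5339, 0.1544, 0.0407]
orientation: [-1.677, 1.447, 1.028]
force: [-0.1, -0.2, 0.6]
opening: 0.0077
```

```bash
python3 look.py 13 .0017 0 0; python3 jaw.py | tail -10
```

```text
10.1 [0.5338999  0.15444725 0.0407296 ] 0.007745744966423818 [-0.1 -0.2  0.6] q [ 0.5   0.32  1.63 -0.45  1.38 -1.08]
to go (array([1.55, 0.11, 0.1 ]), array([-0.1 ,  0.12,  0.06]))
hex in nest mm [ 2.8  1.1 15.5]
(16, -7, 7) [310. 297.]
(16, 7, 7) [312. 358.]
(-10.4, -7, 7) [430. 297.]
(-10.4, 7, 7) [429. 357.]
hex (-0.009, 0.01, 0.0052) [397. 313.]
hex (-0.009, -0.01, 0.0052) [396. 407.]
hex (0, 0.01, 0.0104) [421. 302.]
hex (0, -0.01, 0.0104) [419. 392.]
hex (0, 0.01, -0.0104) [321. 302.]
hex (0, -0.01, -0.0104) [322. 392.]
```

View pics/w13.png

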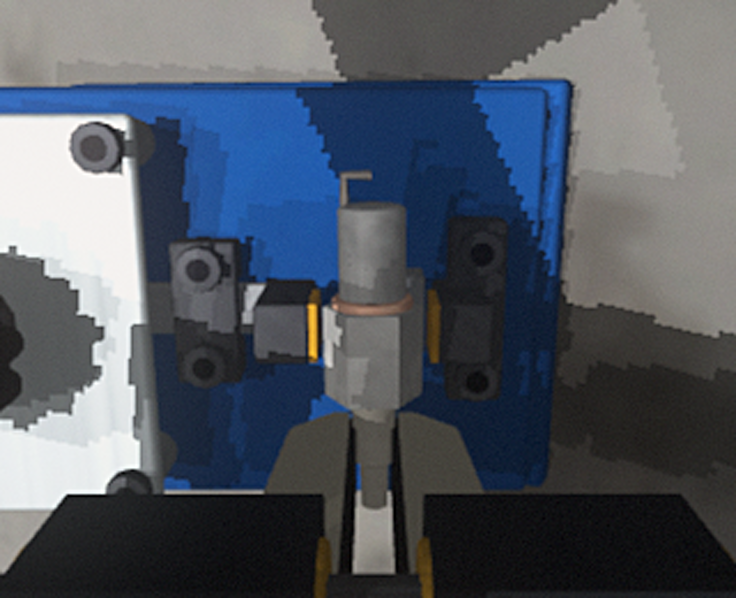

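View pics/scene13.png

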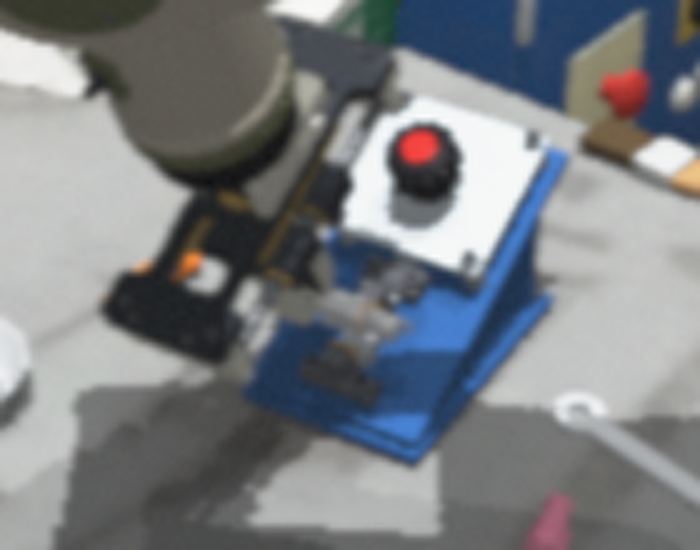

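>>> jog_arm:
  targets:
    - [0.6, 0.1, 0, 0, 0, 0, 1]
    - [0.9, 0.1, 0, 0, 0, 0, 1]
    - [0.9, 0.1, 0, 0, 0, 0, 1]
    - [0.9, 0.1, 0, 0, 0, 0, 1]

```text
t: 10.8
tool_pos: [0.5341, 0.1509, 0.0334]
orientation: [-1.677, 1.445, 1.028]
force: [-0.2, -0.0, -0.6]
opening: 0.0077
```

```bash
python3 look.py 14 .0017 0 0; python3 jaw.py | tail -10
```

```text
10.8 [0.53409301 0.15086328 0.03343695] 0.0076614880915972 [-0.2 -0.  -0.6] q [ 0.5   0.32  1.65 -0.45  1.37 -1.08]
to go (array([0.74, 0.08, 0.09]), array([-0.12,  0.15,  0.15]))
hex in nest mm [2.6 0.7 7.3]
(16, -7, 7) [307. 311.]
(16, 7, 7) [309. 374.]
(-10.4, -7, 7) [433. 311.]
(-10.4, 7, 7) [432. 374.]
hex (-0.009, 0.01, 0.0052) [397. 312.]
hex (-0.009, -0.01, 0.0052) [396. 407.]
hex (0, 0.01, 0.0104) [421. 301.]
hex (0, -0.01, 0.0104) [419. 392.]
hex (0, 0.01, -0.0104) [321. 301.]
hex (0, -0.01, -0.0104) [323. 392.]
```

View pics/w14.png

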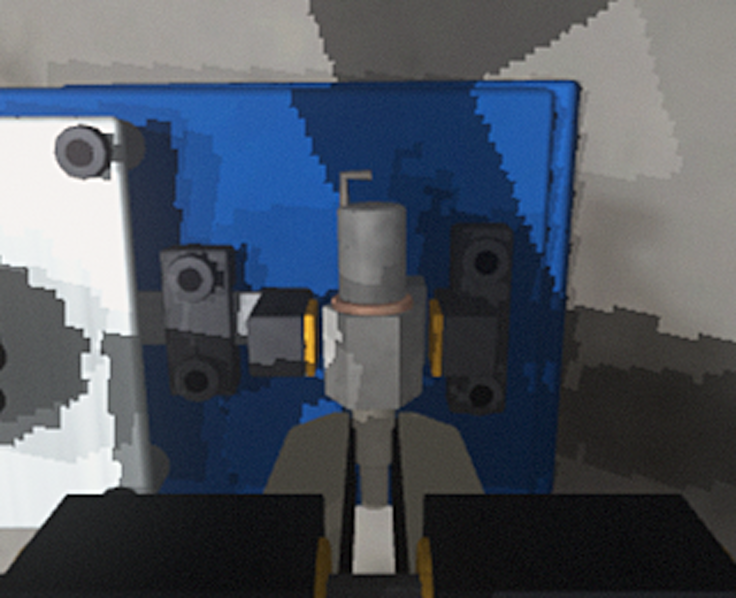

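View pics/scene14.png

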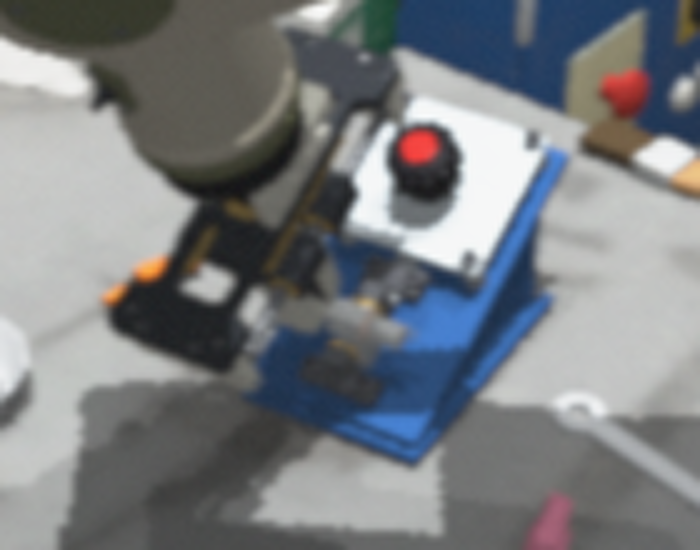

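>>> jog_arm:
  targets:
    - [0.2, 0.1, 0, 0, 0, 0, 1]
    - [0.4, 0.1, 0, 0, 0, 0, 1]
    - [0.5, 0.1, 0, 0, 0, 0, 1]
    - [0.5, 0.1, 0, 0, 0, 0, 1]

```text
t: 11.5
tool_pos: [0.5335, 0.1485, 0.029]
orientation: [-1.677, 1.445, 1.028]
force: [-0.4, -0.4, -0.3]
opening: 0.0078
```

>>> jog_arm:
  targets:
    - [0.1, 0, 0, 0, 0, 0, 1]
    - [0.2, 0, 0, 0, 0, 0, 1]
    - [0.2, 0, 0, 0, 0, 0, 1]

```text
t: 11.88
tool_pos: [0.5335, 0.1475, 0.027]
orientation: [-1.677, 1.446, 1.028]
force: [-0.3, 0.7, -0.5]
opening: 0.0078
```

```bash
python3 look.py 15 .0017 0 0; python3 jaw.py | tail -10
```

```text
11.875 [0.53350579 0.14748323 0.02703889] 0.007796263790899948 [-0.3  0.7 -0.5] q [ 0.49  0.33  1.65 -0.45  1.35 -1.08]
to go (array([ 0.02, -0.03,  0.09]), array([-0.11,  0.14,  0.13]))
hex in nest mm [ 2.6 -0.4  0.2]
(16, -7, 7) [304. 325.]
(16, 7, 7) [306. 391.]
(-10.4, -7, 7) [435. 325.]
(-10.4, 7, 7) [434. 390.]
hex (-0.009, 0.01, 0.0052) [397. 313.]
hex (-0.009, -0.01, 0.0052) [396. 407.]
hex (0, 0.01, 0.0104) [421. 302.]
hex (0, -0.01, 0.0104) [419. 392.]
hex (0, 0.01, -0.0104) [321. 302.]
hex (0, -0.01, -0.0104) [323. 392.]
```

View pics/w15.png

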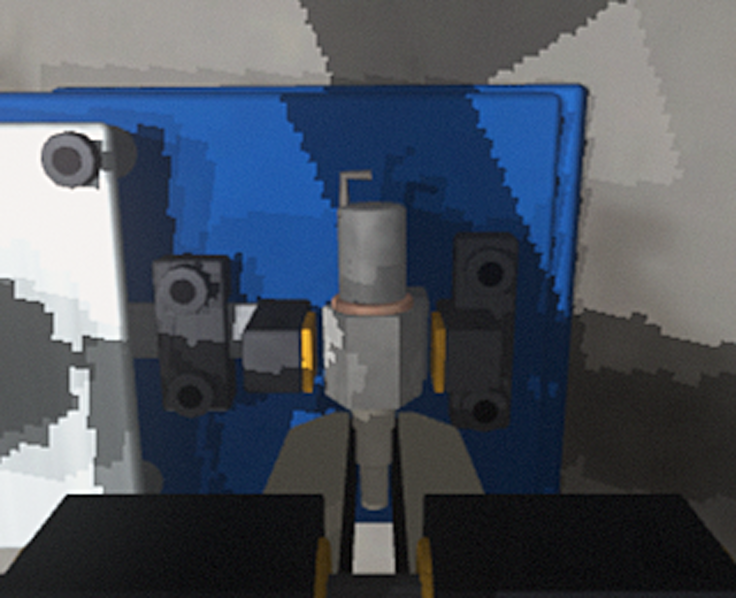

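View pics/scene15.png

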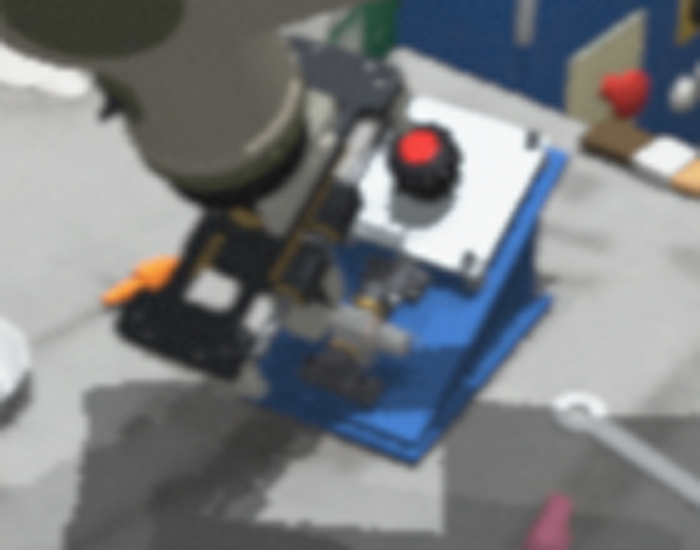

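>>> jog_arm:
  targets:
    - [0.1, 0, 0, 0, 0, 0, 1]
    - [0.2, 0, 0, 0, 0, 0, 1]
    - [0.2, 0, 0, 0, 0, 0, 1]

```text
t: 12.45
tool_pos: [0.5339, 0.1468, 0.0256]
orientation: [-1.677, 1.445, 1.027]
force: [-0.4, 0.8, 0.8]
opening: 0.0078
```

>>> jog_arm:
  targets:
    - [0.1, 0, 0, 0, 0, 0, 1]
    - [0.2, 0, 0, 0, 0, 0, 1]
    - [0.2, 0, 0, 0, 0, 0, 1]

```text
t: 12.82
tool_pos: [0.5346, 0.1464, 0.0245]
orientation: [-1.677, 1.443, 1.027]
force: [0.1, 3.0, 5.4]
opening: 0.008
```

>>> jog_arm:
  targets:
    - [0.1, 0, 0, 0, 0, 0, 1]
    - [0.1, 0, 0, 0, 0, 0, 1]

```text
t: 13.08
tool_pos: [0.535, 0.1464, 0.0243]
orientation: [-1.677, 1.443, 1.026]
force: [-2.6, 2.9, 6.7]
opening: 0.0076
```

```bash
python3 look.py 16 .0017 0 0; python3 - <<'E'
from h import *
print(pose()[2]['wrist_torque'])
E
```

```text
13.075 [0.53495637 0.1463626  0.02430269] 0.007628515228647466 [-2.6  2.9  6.7] q [ 0.49  0.33  1.66 -0.45  1.34 -1.08]
to go (array([-0.28,  0.1 ,  0.08]), array([-0.17,  0.21,  0.28]))
hex in nest mm [ 2.6  0.8 -2.9]
[ 0.20506999  0.2874132  -0.25995772]
```

View pics/w16.png

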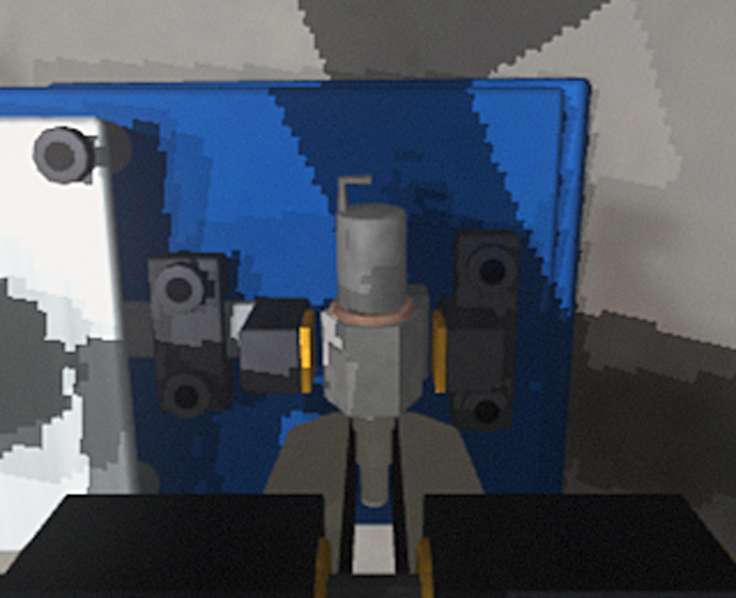

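View pics/scene16.png

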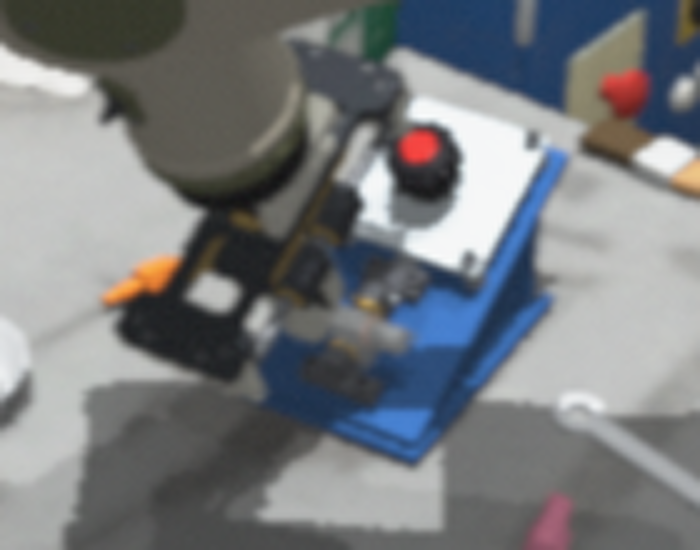

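View pics/side16.png

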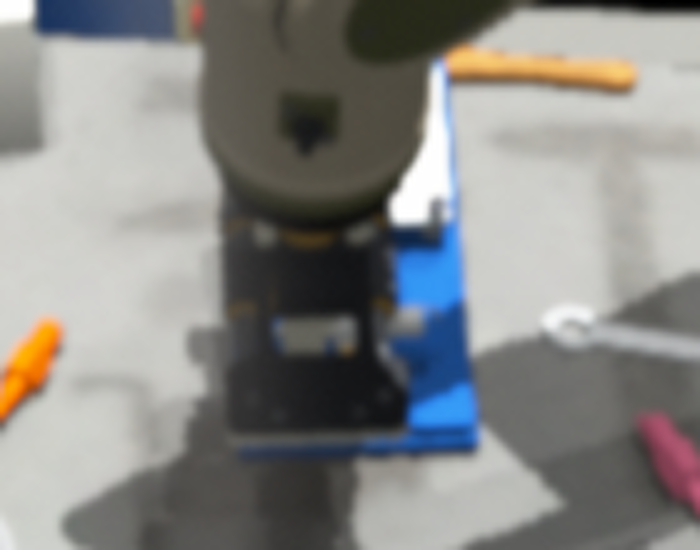

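>>> jog_arm:
  targets:
    - [0, 0, 0, 0, 0, 0, 0.88]
    - [-0.05, 0, 0, 0, 0, 0, 0.85]
    - [-0.05, 0, 0, 0, 0, 0, 0.82]
    - [-0.05, 0, 0, 0, 0, 0, 0.8]

```text
t: 13.72
tool_pos: [0.5348, 0.1465, 0.0246]
orientation: [-1.677, 1.443, 1.026]
force: [-1.1, 0.1, 0.4]
opening: 0.0183
```

```bash
python3 look.py 17 .0017 0 0
```

```text
13.725 [0.53477481 0.14645211 0.02455032] 0.018276083832549143 [-1.1  0.1  0.4] q [ 0.49  0.33  1.66 -0.45  1.35 -1.08]
to go (array([-0.25,  0.08,  0.09]), array([-0.16,  0.2 ,  0.26]))
hex in nest mm [ 2.6  0.7 -2.7]
```

View pics/w17.png

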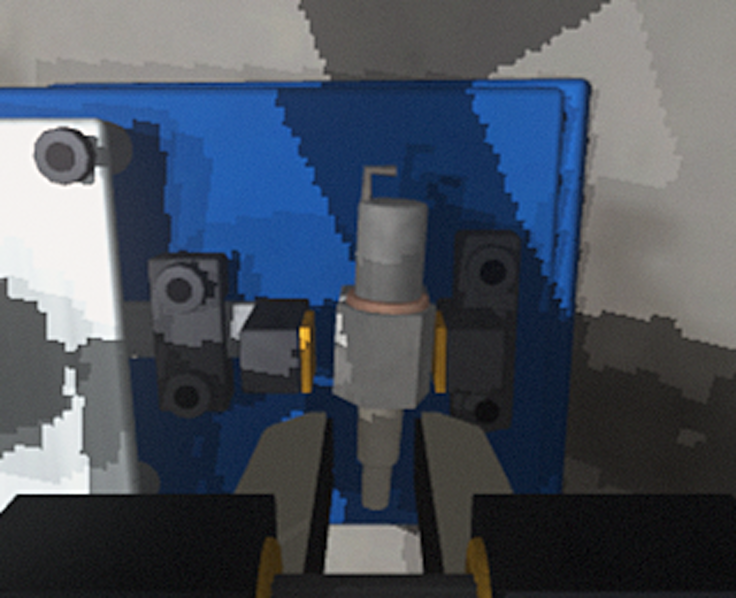

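>>> jog_arm:
  targets:
    - [-0.2, 0, 0.2, 0, 0, 0, 0.8]
    - [-1, 0, 0.2, 0, 0, 0, 0.8]
    - [-3, 0, 0.2, 0, 0, 0, 0.8]
    - [-8, 0, 0.2, 0, 0, 0, 0.7]
    - [-11, 0, 0.2, 0, 0, 0, 0.5]

```text
t: 14.5
tool_pos: [0.5277, 0.1994, 0.1259]
orientation: [-1.677, 1.439, 1.025]
force: [0.5, 0.2, -0.3]
opening: 0.0334
```

```bash
python3 look.py 18 .0017 0 0; python3 - <<'E'
from h import *
import pickle
pickle.dump(cam('wrist'),open('w18.pkl','wb'))
E
```

```text
14.5 [0.52771964 0.19935218 0.12587899] 0.03336880617344242 [ 0.5  0.2 -0.3] q [ 0.57  0.27  1.53 -0.43  1.54 -1.09]
to go (array([11.19,  0.25, -0.13]), array([-0.23,  0.3 ,  0.47]))
hex in nest mm [  1.1   1.3 111.8]
```

View pics/w18.png

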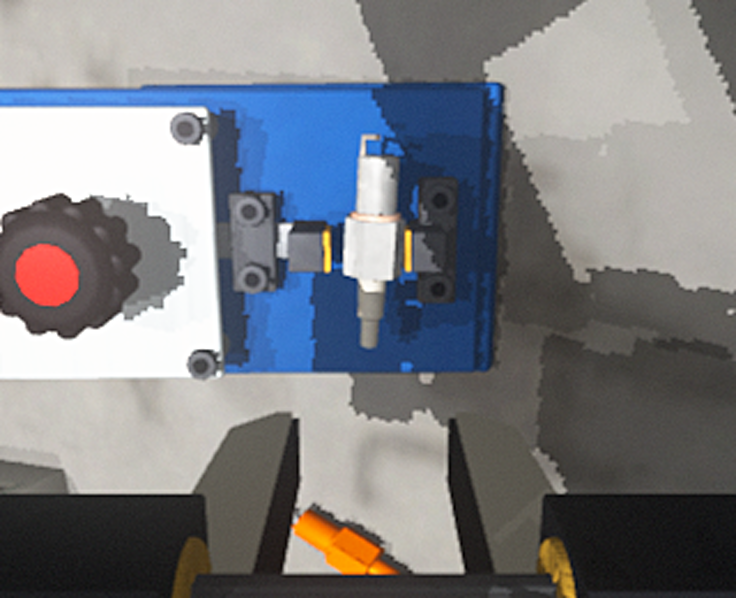

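View pics/scene18.png

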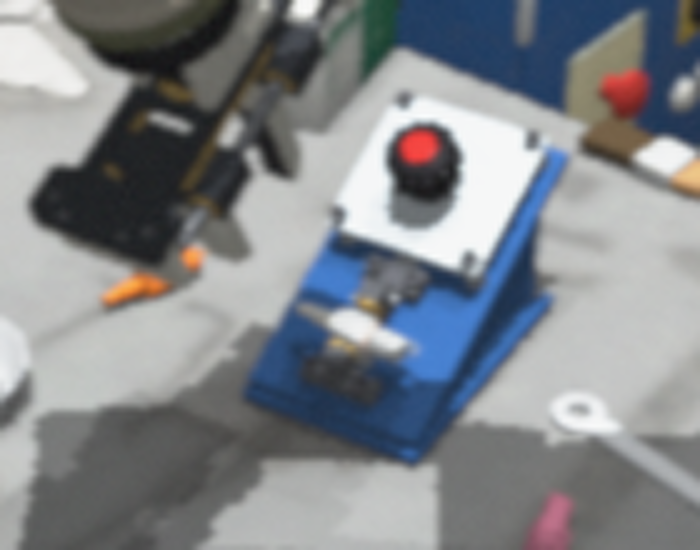

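```bash
cat > kn.py <<'E'
from h import *
import pickle
n=np.load('nest.npy');N=nestR(n[3])
def kpose(zt,dx=0,dy=0):
    m=np.c_[-N[:,2],-N[:,1],-N[:,0]]
    tip=n[:3]+N@np.array([.098+dx,dy,zt]); return tip+m[:,0]*.030, Rn.from_matrix(m)
if __name__=='__main__':
    w=pickle.load(open('w18.pkl','rb'))
    for X in ((98,0,42.6),(98,0,40),(120,0,30),(76,0,30),(-10.4,-7,7),(-10.4,7,7)):
        print(X,((proj(w,n[:3]+N@np.array(X)/1000)[0]-[120,70]+.5)*2.3-.5).round(1))
    for z in (.100,.018): print(z,kpose(z)[0],rel(*kpose(z)))
    c=cam('side');print('box',onz(c,(222,195),0),onz(c,(210,193),0))
E
python3 kn.py
```

```text
(98, 0, 42.6) [ 38.  271.9]
(98, 0, 40) [ 41.5 270.1]
(120, 0, 30) [-17.4 263.5]
(76, 0, 30) [125.8 262.8]
(-10.4, -7, 7) [403.3 226.8]
(-10.4, 7, 7) [403.  267.9]
0.1 [0.51543108 0.10632208 0.1624585 ] (array([ 0.46,  2.49, -9.74]), array([-0.17,  0.25,  0.39]))
0.018 [0.52088279 0.06949621 0.08939597] (array([ 8.66,  2.55, -9.78]), array([-0.17,  0.25,  0.39]))
box [ 0.73182292 -0.04759317  0.        ] [ 0.76830422 -0.05433098  0.        ]
```

>>> jog_arm:
  targets:
    - [-0.5, 1, -3, 0, 0, 0, 0.4]
    - [0.0, 2, -7, 0, 0, 0, 0.3]
    - [0.5, 2.5, -9.7, 0, 0.2, 0.4, 0.25]
    - [0.5, 2.5, -9.7, 0, 0.2, 0.4, 0.25]
    - [0.5, 2.5, -9.7, 0, 0.2, 0.4, 0.25]

```text
t: 15.38
tool_pos: [0.514, 0.1056, 0.1596]
orientation: [-1.675, 1.454, 1.029]
force: [0.3, 0.3, 0.7]
opening: 0.0698
```

```bash
python3 - <<'E'
from kn import *
p,R,s=pose();m=R.as_matrix();print(s['t'],p,s['opening'],s['q'].round(2),rel(*kpose(.017)))
w=cam('wrist','w19.png');pickle.dump(w,open('w19.pkl','wb'))
im=cv2.imread('pics/w19.png')
for X,c in (((98,0,40),(0,255,0)),((-10.4,0,7),(0,255,0)),((16,0,7),(0,255,0))):
    u=proj(w,n[:3]+N@np.array(X)/1000)[0];print(X,u.round(1));cv2.circle(im,tuple(int(v) for v in u),2,c,-1)
u=proj(w,p-m[:,0]*.03)[0];print('tip',u);cv2.circle(im,tuple(int(v) for v in u),2,(255,0,255),-1)
cv2.imwrite('pics/w19o.png',cv2.resize(im[70:330,100:450],None,fx=2.2,fy=2.2))
E
```

```text
15.375 [0.51397731 0.10557797 0.1595548 ] 0.06977727620324244 [ 0.44  0.09  1.67 -0.45  1.54 -1.22] (array([ 8.02, -0.19, -0.08]), array([-0.13, -0.  , -0.24]))
(98, 0, 40) [280.  230.6]
(-10.4, 0, 7) [421.4 216.5]
(16, 0, 7) [387.  216.6]
tip [280.98705216 263.40571035]
```

View pics/w19o.png

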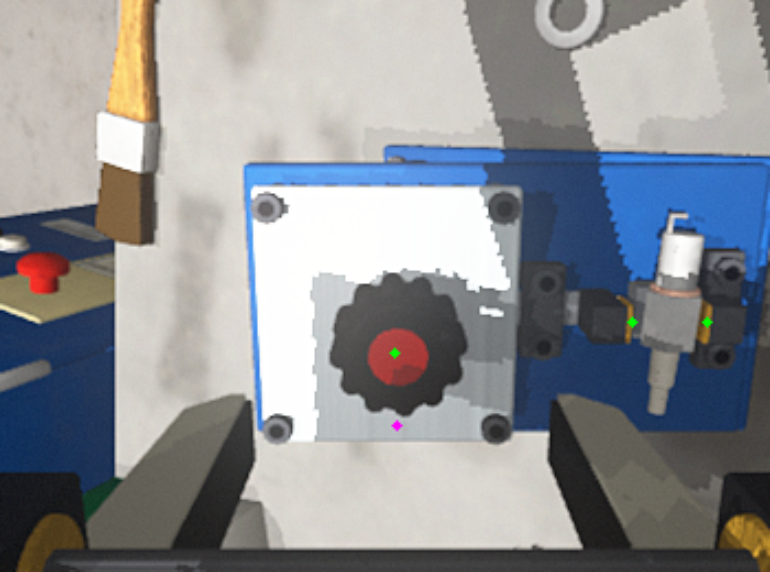

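```bash
python3 - <<'E'
from kn import *
w=pickle.load(open('w19.pkl','rb'));c=cam('side');d=cam('scene')
im=c['frame'][:,:,::-1];cv2.imwrite('pics/s19.png',im)
print(tri((w,(118,193)),(d,(343,182))))
for r in (-.1,.1):
    p,Rr=kpose(.017);m=Rr.as_matrix();print('body end',p-m[:,0]*.084+m[:,2]*r*.95)
E
```

```text
(array([ 0.66132343, -0.38425052, -0.11827948]), [np.float64(0.0002431069383654915), np.float64(0.00024310693836538535)])
body end [0.52776046 0.02303813 0.20647861]
body end [0.50296874 0.19050422 0.12022041]
```

View pics/s19.png

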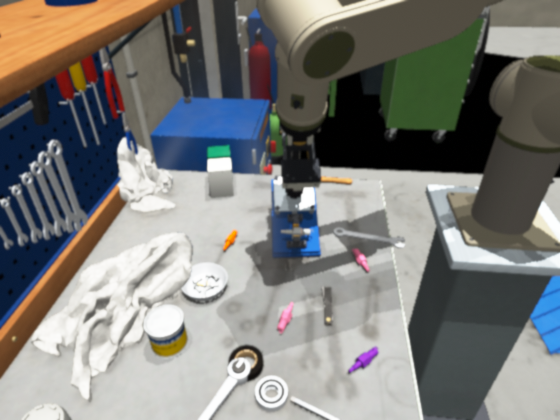

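>>> jog_arm:
  targets:
    - [3, -0.25, -0.03, 0, 0, -0.2, 0.25]
    - [6, -0.25, -0.03, 0, 0, -0.2, 0.25]
    - [7.3, -0.25, -0.03, 0, 0, -0.2, 0.25]
    - [8, -0.25, -0.03, 0, 0, -0.2, 0.3]
    - [8, -0.25, -0.03, 0, 0, -0.2, 0.35]

```text
t: 16.15
tool_pos: [0.522, 0.0706, 0.089]
orientation: [-1.679, 1.449, 1.028]
force: [-0.2, -0.2, -0.0]
opening: 0.0616
```

```bash
python3 - <<'E'
from kn import *
p,R,s=pose();print(s['t'],p,s['opening'],s['force'],rel(*kpose(.017)))
w=cam('wrist','w20.png')
im=cv2.imread('pics/w20.png');cv2.imwrite('pics/w20o.png',cv2.resize(im[70:330,100:450],None,fx=2.2,fy=2.2))
w=cam('scene','d20.png')
im=cv2.imread('pics/d20.png');cv2.imwrite('pics/d20o.png',cv2.resize(im[130:270,220:380],None,fx=4,fy=4))
E
```

```text
16.15 [0.5220047  0.07058816 0.08899934] 0.06159088565310687 [-0.24725839 -0.23870704 -0.03050618] (array([ 0.11,  0.13, -0.1 ]), array([-0.07, -0.01,  0.03]))
```

View pics/w20o.png

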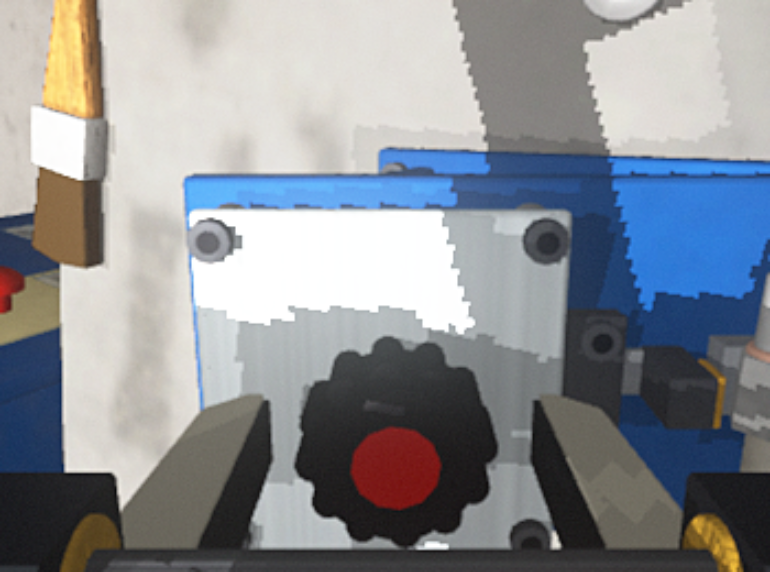

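View pics/d20o.png

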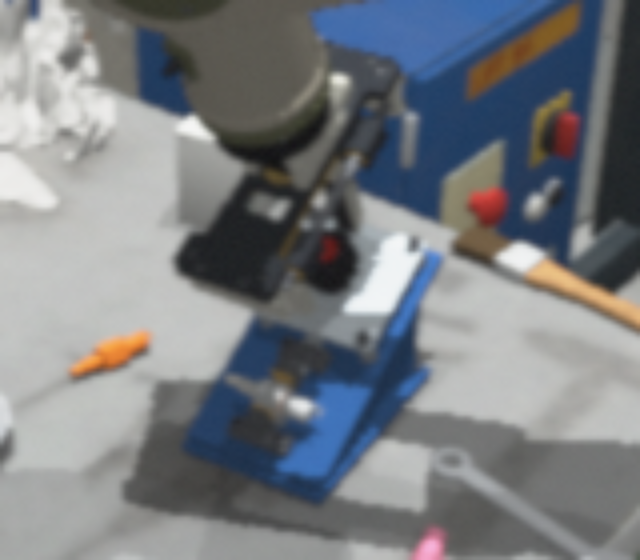

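>>> jog_arm:
  targets:
    - [0.1, 0.05, -0.1, 0, 0, 0, 0.45]
    - [0.1, 0.05, -0.1, 0, 0, 0, 0.55]
    - [0.1, 0.05, -0.1, 0, 0, 0, 0.7]
    - [0.1, 0.05, -0.1, 0, 0, 0, 0.8]
    - [0.1, 0.05, -0.1, 0, 0, 0, 1]
  squeeze: 45

```text
t: 16.88
tool_pos: [0.5225, 0.0698, 0.0897]
orientation: [-1.679, 1.447, 1.026]
force: [-0.8, 3.0, 4.2]
opening: 0.0433
```

```bash
cat > st.py <<'E'
from kn import *
p,R,s=pose();m=R.as_matrix();a=N[:,2]
# moment about the knob axis
tip=p-m[:,0]*.03
print('t',s['t'],'open',round(s['opening'],4),'F nest',(N.T@s['force']).round(1),'T nest',(N.T@s['wrist_torque']).round(3),'tau6',s['joint_torque'][5].round(3),'q6',s['q'][5].round(3),'tilt',(N.T@m[:,0]).round(3),'pos nest mm',((N.T@(p-n[:3]))*1000).round(1),'ang',np.degrees(np.arctan2(*(N.T@m[:,2])[[1,0]])).round(1))
E
python3 st.py
```

```text
t 16.875 open 0.0433 F nest [-0.9 -0.3  5.2] T nest [ 0.068  0.293 -0.081] tau6 -0.068 q6 -1.219 tilt [-0.     0.002 -1.   ] pos nest mm [ 98.1   1.7 -11.7] ang 179.9
```

>>> jog_arm:
  targets:
    - [0, 0, 0, 7, 0, 0, 1]
    - [0, 0, 0, 14, 0, 0, 1]
    - [0, 0, 0, 20, 0, 0, 1]
    - [0, 0, 0, 20, 0, 0, 1]

```text
t: 17.38
tool_pos: [0.5225, 0.0693, 0.09]
orientation: [-1.426, 1.526, 0.722]
force: [-1.6, -2.5, 4.7]
opening: 0.0435
```

```bash
python3 st.py; python3 - <<'E'
from h import *
w=cam('side','s21.png')
im=cv2.imread('pics/s21.png');cv2.imwrite('pics/s21o.png',cv2.resize(im[170:260,250:340],None,fx=6,fy=6,interpolation=cv2.INTER_CUBIC))
E
```

```text
t 17.375 open 0.0435 F nest [ 4.1 -1.9  3.2] T nest [-0.191 -0.403 -0.362] tau6 0.756 q6 -0.871 tilt [ 0.     0.002 -1.   ] pos nest mm [ 98.7   1.5 -11.6] ang 159.9
```

View pics/s21o.png

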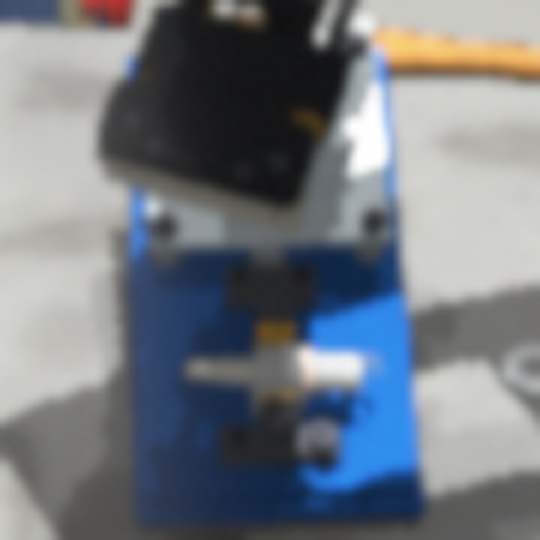

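>>> jog_arm:
  targets:
    - [0, 0, 0, 8, 0, 0, 1]
    - [0, 0, 0, 16, 0, 0, 1]
    - [0, 0, 0, 16, 0, 0, 1]

```text
t: 17.8
tool_pos: [0.5223, 0.0689, 0.0902]
orientation: [-1.218, 1.559, 0.487]
force: [-1.2, -2.4, 4.2]
opening: 0.0432
```

```bash
cat > sv.py <<'E'
from h import *
import sys
w=cam('side');im=w['frame'][:,:,::-1];a=cv2.resize(im[205:250,270:330],None,fx=6,fy=6,interpolation=cv2.INTER_CUBIC)
w=cam('wrist');im=w['frame'][:,:,::-1];b=cv2.resize(im,(360,270));cv2.imwrite(f'pics/v{sys.argv[1]}.png',np.vstack([a,b]))
E
python3 st.py; python3 sv.py 22
```

```text
t 17.8 open 0.0432 F nest [ 3.9 -1.5  2.8] T nest [-0.206 -0.433 -0.177] tau6 0.957 q6 -0.593 tilt [ 0.001  0.002 -1.   ] pos nest mm [ 99.1   1.4 -11.7] ang 144.0
```

View pics/v22.png

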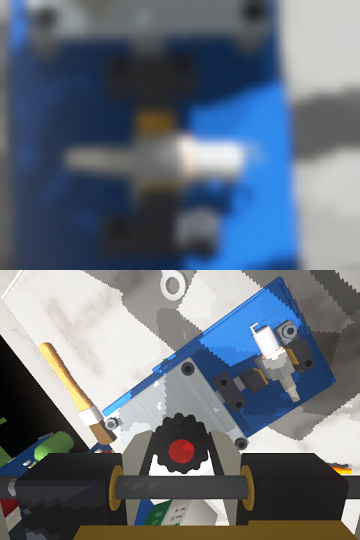

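>>> jog_arm:
  targets:
    - [0, 0, 0, 8, 0, 0, 1]
    - [0, 0, 0, 16, 0, 0, 1]
    - [0, 0, 0, 16, 0, 0, 1]

```text
t: 18.27
tool_pos: [0.522, 0.0686, 0.0903]
orientation: [-1.005, 1.569, 0.259]
force: [-3.5, -1.5, 6.7]
opening: 0.0432
```

```bash
python3 st.py; python3 sv.py 23
```

```text
t 18.275 open 0.0432 F nest [ 3.9 -3.7  5.5] T nest [-0.499 -0.402 -0.73 ] tau6 0.419 q6 -0.316 tilt [ 0.001  0.001 -1.   ] pos nest mm [ 99.4   0.9 -11.6] ang 128.1
```

View pics/v23.png

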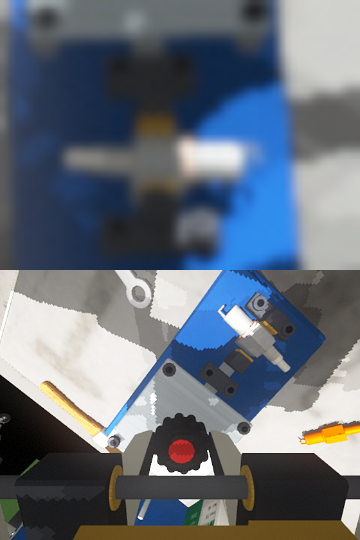

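```bash
cat > zw.py <<'E'
from h import *
import sys
from scipy.spatial.transform import Rotation
n=np.load('nest.npy');w=cam('wrist');u=proj(w,n[:3])[0].astype(int);print(u)
im=w['frame'][:,:,::-1];x0,y0=max(u[0]-50,0),max(u[1]-45,0);cv2.imwrite(f'pics/z{sys.argv[1]}.png',cv2.resize(im[y0:y0+90,x0:x0+100],None,fx=6,fy=6,interpolation=cv2.INTER_CUBIC))
E
python3 zw.py 23
```

```text
[399 106]
```

View pics/z23.png

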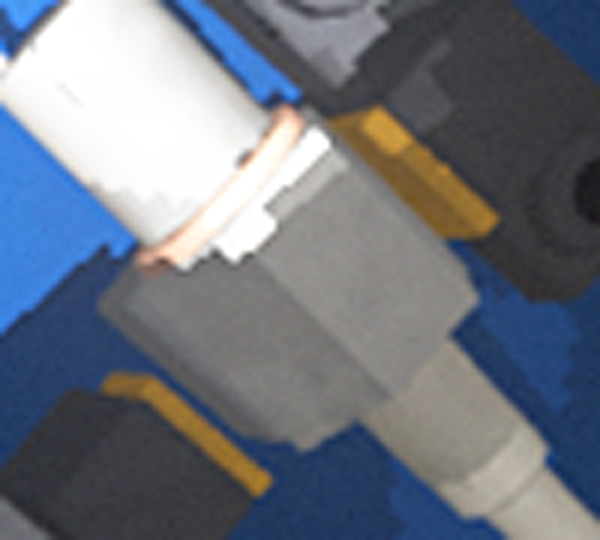

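>>> jog_arm:
  targets:
    - [0, 0, 0, 8, 0, 0, 1]
    - [0, 0, 0, 15, 0, 0, 1]
    - [0, 0, 0, 15, 0, 0, 1]

```text
t: 18.8
tool_pos: [0.5217, 0.0682, 0.0905]
orientation: [-0.803, 1.557, 0.053]
force: [-2.3, -0.9, 5.9]
opening: 0.0429
```

```bash
python3 st.py; python3 zw.py 24
```

```text
t 18.8 open 0.0429 F nest [ 3.2 -2.4  5. ] T nest [-0.439 -0.431 -0.041] tau6 0.994 q6 -0.057 tilt [ 0.002 -0.    -1.   ] pos nest mm [ 99.7   0.7 -11.6] ang 113.2
[357  79]
```

View pics/z24.png

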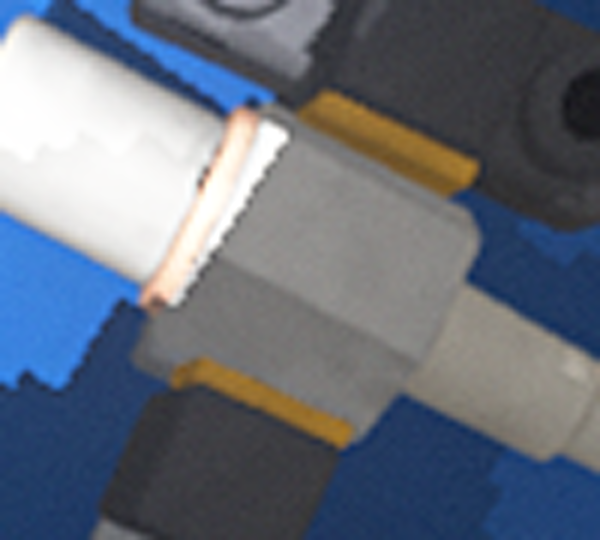

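>>> jog_arm:
  targets:
    - [0, 0, 0, 0, 0, 0, 0.45]
    - [0, 0, 0, 0, 0, 0, 0.35]
    - [0, 0, 0, 0, 0, 0, 0.3]
    - [0, 0, 0, 0, 0, 0, 0.3]

```text
t: 19.35
tool_pos: [0.5217, 0.0682, 0.0903]
orientation: [-0.804, 1.558, 0.054]
force: [0.3, -0.2, 0.1]
opening: 0.0648
```

>>> jog_arm:
  targets:
    - [-2, 0, 0, 0, 0, 0, 0.3]
    - [-5, 0, 0, 0, 0, 0, 0.3]
    - [-10, 0, 0, 0, 0, 0, 0.3]
    - [-14, 0, 0, 0, 0, 0, 0.3]
    - [-14, 0, 0, 0, 0, 0, 0.3]

```text
t: 19.98
tool_pos: [0.5143, 0.1341, 0.22]
orientation: [-0.802, 1.55, 0.056]
force: [0.8, -0.8, -0.3]
opening: 0.0652
```

```bash
python3 st.py; python3 zw.py 25; python3 - <<'E'
from h import *
for n in ('side','scene','wrist'): cam(n,n+'25.png')
im=cv2.imread('pics/side25.png');cv2.imwrite('pics/side25c.png',cv2.resize(im[165:260,240:340],None,fx=6,fy=6,interpolation=cv2.INTER_CUBIC))
E
```

```text
t 19.975 open 0.0652 F nest [ 0.7  0.7 -0.7] T nest [ 0.104  0.241 -0.079] tau6 -0.032 q6 -0.065 tilt [-0.001  0.008 -1.   ] pos nest mm [ 99.5   3.  133.8] ang 113.2
[319  93]
```

View pics/z25.png

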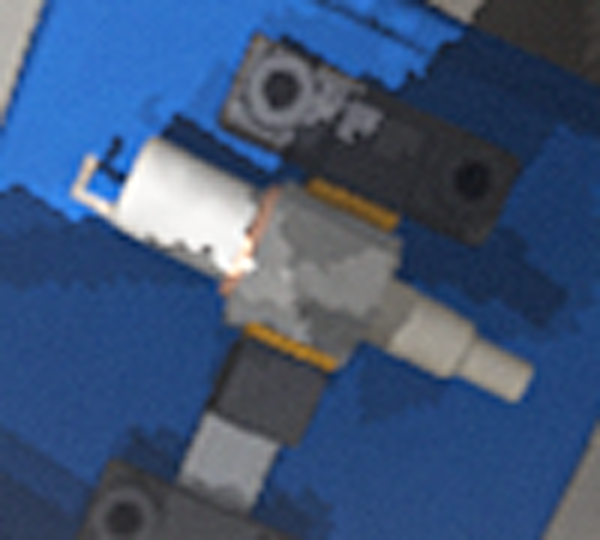

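View pics/side25c.png

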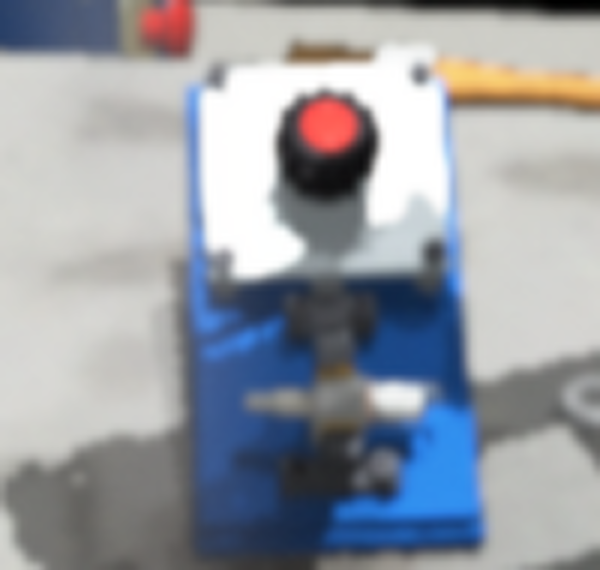

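View pics/wrist25.png

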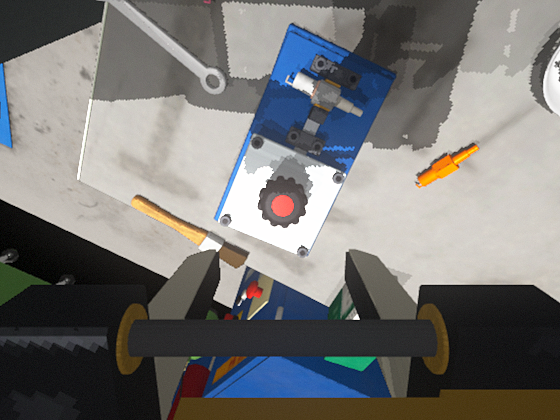

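View pics/scene25.png

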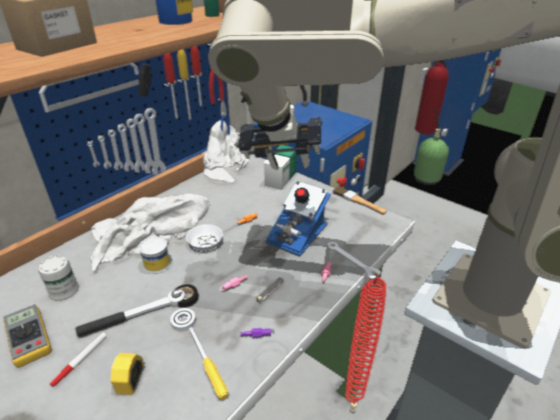

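>>> jog_arm:
  targets:
    - [0, 0, 0, 0, 0, 0, 0.3]
    - [0, 0, 0, 0, 0, 0, 0.3]
    - [0, 0, 0, 0, 0, 0, 0.3]

```text
t: 20.55
tool_pos: [0.5115, 0.1307, 0.2136]
orientation: [-0.805, 1.56, 0.054]
force: [0.0, -0.1, -0.5]
opening: 0.0654
```

```bash
python3 zw.py 26; python3 -c "
from h import *
print(ticket.close_job())"
```

```text
[325  95]
the job is handed in; nothing more can be done
None
```

View pics/z26.png

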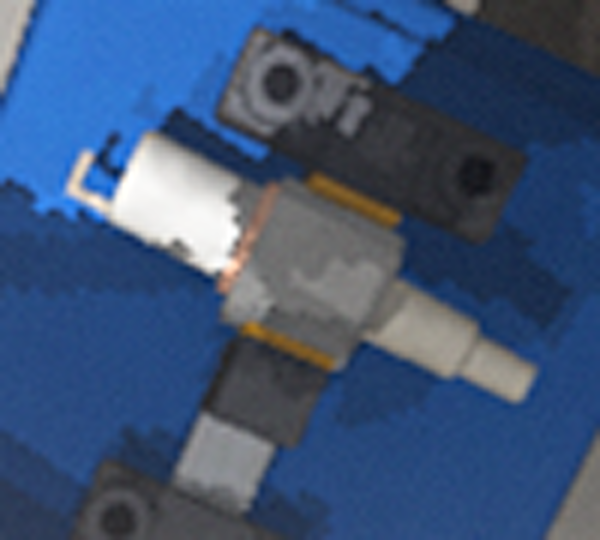

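The plug is clamped in the blue vice with its electrode end to the front of the bench, and I handed the job in at about 20.6 s.

I laid the white plug's hexagon between the jaws and let go. I then turned the knob about 67° clockwise until the sprung jaw snapped shut, released the knob and backed off.

**Last checks:** The final wrist picture shows both brass jaw faces touching the hexagon, and that view did not change after I let go of the knob. The twisting load on the knob had dropped to about zero, which fits the cam's notch having passed. The gripper was clear and touching nothing, and I never moved towards the feeler gauge, the brush or the dish.

**What disagreed:**
- The reported TCP lay about 30 mm beyond the real fingertips. My first grip, made to the given geometry, closed on nothing above the plug. I corrected for this from the camera pictures.
- The hexagon touched the anvil about 2 to 3 mm lower than my fitted pose of the vice.
- When released, the plug slid 1 to 2 mm down onto the fixed jaw and lay about 3° askew. The closing jaw straightened it.

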